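# Hang the rinsed tumbler on the drying rack

## Robot

A 6-joint arm with a two-finger parallel gripper is mounted at the origin on the work surface. World frame = base frame: x ahead of the robot, y to its left, z up, the work surface at z = 0. Lengths are in m, angles in degrees, forces in N, time in s.
With the tool pointing down it reaches from about 0.375 to 0.9 m from the base axis. Payload 3.1 kg.
Tool frame: the origin (TCP) lies between the finger pads; the fingertips stand 11 mm ahead of it and the grasp point (between the pads) lies 8 mm behind it; x points along the fingers, y is the direction in which the jaws open and shut, and the axes are right-handed (so a half turn about x gives the same grasp; the last joint's range is limited). The gripper opens to 87 mm and grips with 3 to 60 N. Pads are 19 mm wide; open, the fingers measure 117 mm over their backs; the gripper's body (75 mm by 190 mm) begins 51 mm behind the grasp point.
Start: joints at [-87.233, 30.224, 82.088, -0, 67.689, -10.227], TCP at [0.141, -0.609, 0.198] pointing down, gripper open.
Joint ranges: [-176.69, 176.69], [-43.24, 126.21], [12.49, 139.97], [-82, 262], [0, 151.66], [-163.58, 163.58]. Speed limits (degrees/s): [159.86, 159.86, 180, 180, 180, 180].

## Interface

Orientations are given as a 3x3 rotation matrix whose columns are the frame's x, y, z axes.
In Python, from rig import bot gives the robot as it stands.
- The arm moves only by the shell command python3 -m inch 'ROWS' [OPENING]. ROWS is a JSON object of lists of equal length, an entry for each row: "dp": the shift along the tool's x, y, z in mm, a list of three; "yaw": the turn about the tool's x in degrees. In form: {"dp": [[tx, ty, tz], ...], "yaw": [yaw, ...]}. A call has 1 to 20 rows; each row shifts and turns the commanded pose from where the row before left it, along the tool's axes as they then stand; what a row does not reach is not made up. A row lasts 1/12 s, in which the tool goes at most 41.7 mm and 7.16 degrees, less where a joint would pass 70% of its speed; a pose out of reach is approached as far as the arm can. A call is refused whole if a number of a shift passes 41.7 or a number of a turn 7.16, either way. A call with a gripper value outside its range is refused whole. OPENING is the finger opening in mm, from 0 to 87, set as the call begins (- or left out, the last holds). The fingers move at their own pace and stop on an object; the grip force is fixed at half the most. Time passes only in rows, so rows that do not move let the fingers close. It gives the time, the measured TCP pose, the force and the opening at its end, in the units of the state.
- bot.read_state(): the state, without advancing time (a new reading comes with each control period).
- bot.capture(name): name is "scene" or "top" or "wrist"; returns a dict with "color" (420x560x3 uint8, red, green, blue), "intrinsics" (3x3 intrinsics, pixels), "pose" (4x4, takes a point from camera to world coordinates). Camera axes: x right, y down, z forward; pixel columns grow to the right and rows downward; lengths in m; the calibration is good to about 2 mm. A picture is of the moment at which its call begins. There is no depth.
- bot.hand_in(): hands the job in, once; it reports no verdict.
The state is a dict: "time_s": time; "joint_positions": joint angles; "qvel": joint speeds; "tau": joint torques, N m; "position": TCP position; "tcp_rot": TCP orientation; "force": force on the tool from outside, world axes, zero at the start; "moment": the same for the moment, N m; "opening": opening from 0.0 (shut) to 1.0 (fully open).
Only numpy, scipy, OpenCV 4.12 (cv2) and the standard library are available. Lean on these libraries where they do the work, as an engineer would, in place of code of your own. Each camera call takes 0.05 s, during which the arm holds its last target.

## Task

Hang the blue tumbler, which stands rinsed and mouth up on the black bar mat, upside down on the one free slanted peg of the drying rack: slide it on along the peg, fully home until the peg's tip meets the inside of its bottom, and leave it hanging there. Handle it gently - do not knock it over, drop it or let it tumble when you turn it over - and leave the hanging white tumblers, the tamper and the milk jug where they are.

Things in the scene. Friction and masses are not known exactly. Their poses are not given: they have to be found in the camera images.
- tumbler_center (a point): blue eight-sided stoneware tumbler with a terracotta foot band: straight, 62 mm across flats (67 across corners), 85 mm tall, about 0.25 kg. Point on its axis, half-way up. z axis points from bottom to open mouth; x and y are square to two pairs of flats, one flat (26 mm wide) every 45 degrees. Starts upright on the mat at any yaw. Lying on a flat it does not roll.
- tumbler_floor (a point): centre of the tumbler's inside bottom, 36.5 mm below tumbler_center along its z axis. Walls 4 mm, floor 6 mm thick, so the inside is 54 mm across flats and 79 mm deep.
- rod_free: the one free peg of the rack (which of the three changes): fixed straight grey round peg 20 mm thick with an orange rounded tip. Origin at its root on the rail, 75 mm above the counter. Its z axis runs up along the peg, 50 degrees above level; its y axis is level, along the rail. The tip is 105 mm from the origin along z. The three pegs are parallel, 100 mm apart along the rail.
- peg_tip_free (a point): end of the free peg's orange tip, on the peg's axis. A tumbler hung on a peg sags about 18 mm below the peg's axis, its inside bottom on the tip and its mouth 26 mm from the root along the peg.
- rack: steel drying rack, fixed: drip tray 200 mm (x) by 350 mm (y), rim 16 mm high, origin at the centre of its underside on the counter. A level rail 12 mm thick runs along y at x = -60 mm, 75 mm up, on an end frame at y = +155 and -155 mm that is no higher than the rail. Pegs root on the rail at y = -100, 0 and 100 mm and lean towards the rack's +x.
- white_a_center (a point): white tumbler of the same size, already hanging upside down on another peg of the rack, loose; point on its axis half-way up, z axis towards its mouth. Leave alone.
- white_b_center (a point): second white tumbler, hanging on the third peg, the same in every way. Leave alone.
- mat: black rubber bar mat lying flat on the counter, 280 mm (x) by 270 mm (y), 6 mm thick, fixed; origin at the centre of its underside. The tumbler, tamper and jug stand on it, one of them at each of three spots. It lies on one side of the robot's front and the rack on the other (which is which changes), with bare counter, at height 0, between them.
- tamper_center (a point): coffee tamper standing on the mat, steel base 58 mm across with a dark wooden handle, 90 mm tall, loose, 0.4 kg; point on its axis half-way up. Leave alone.
- jug_center (a point): small stainless milk jug standing on the mat, 80 mm across, 88 mm tall, open handle reaching 66 mm from its axis towards its own -x, loose, 0.3 kg; point on its axis half-way up. Leave alone.
- knock_box: open wooden knock box with a black rubber bar across, 130 mm (x) by 150 mm (y), 102 mm high, fixed on the counter beyond the gap between mat and rack; origin at the centre of its underside. Only in the way.
There are look-alikes about, which are no part of the job. What is shaped like the part that bears tumbler_center but green or red is not meant.

How it is judged (in metres and radians):
At the end, for the whole second after the job is handed in: the blue tumbler hangs upside down and at rest on the free peg, released: its inside bottom within about 8 mm of the peg's tip along the peg and within 30 mm of it in all, its axis within 20 degrees of the peg's; the white tumblers, tamper and jug within 20 mm of where they were (z of tumbler_floor in the frame of rod_free between 0.098 and 0.113 m and distance between tumbler_floor and peg_tip_free below 0.03 m and angle between the z axis of tumbler_center and the z axis of rod_free, either way round below 0.35 rad and angle between tumbler_center's own z axis and vertical above 2 rad and linear speed of tumbler below 0.02 m/s and contact force between the fingers and tumbler below 0.05 N and not (distance of white_a_center from where it was at the start of the episode above 0.02 m) and not (distance of white_b_center from where it was at the start of the episode above 0.02 m) and not (distance of tamper_center from where it was at the start of the episode above 0.02 m) and not (distance of jug_center from where it was at the start of the episode above 0.02 m)); the robot touches nothing.
It fails at once if a white tumbler, the tamper or the jug is shifted more than 20 mm (distance of any of white_a_center, white_b_center, tamper_center, jug_center from where it was at the start of the episode above 0.02 m).
It fails at once if the blue tumbler is knocked over, dropped or tumbles (turns faster than 8 rad/s) (angular speed of tumbler above 8 rad/s).
It also fails if it takes over 67 s, if anything falls off the work surface, if the arm or the gripper's body presses on something with over 40 N, if the wrist force passes 120 N, or if a joint passes its speed limit or range.

## Working session

There is one attempt and no reset: what is moved stays moved. The work goes in short steps, Python scripts to look and compute and a shell command to move; the robot and the scene stay as the last step left them, time stands still between calls to the robot, and variables do not carry over. Pictures are saved under pics/ and viewed, and the job is handed in when it is done.

```bash
ls; mkdir -p pics; python3 - <<'E'
from rig import bot
import cv2,numpy as np
s=bot.read_state(); print(s['time_s'],s['position'],s['tcp_rot'],s['opening'])
for n in ['scene','top','wrist']:
    c=bot.capture(n); cv2.imwrite(f'pics/{n}0.png',c['color'][:,:,::-1]); print(n,np.round(c['intrinsics'],1).tolist(),np.round(c['pose'],4).tolist())
    np.savez(f'{n}0.npz',**c)
E
```

```text
pics
0.0 [ 0.14052867 -0.60820795  0.19657857] [[-9.53463894e-05  2.24830152e-01 -9.74397965e-01]
 [ 2.12983078e-03 -9.74395713e-01 -2.24829841e-01]
 [-9.99997727e-01 -2.09673949e-03 -3.85945066e-04]] 1.0022434861285794
scene [[538.6, 0.0, 279.8], [0.0, 538.6, 207.1], [0.0, 0.0, 1.0]] [[-0.7208, 0.5618, -0.4061, 1.2041], [0.6931, 0.5778, -0.4309, 0.6402], [-0.0074, -0.592, -0.8059, 1.4476], [0.0, 0.0, 0.0, 1.0]]
top [[402.8, 0.0, 280.1], [0.0, 402.8, 212.8], [0.0, 0.0, 1.0]] [[0.0197, -0.9965, 0.0812, 0.4411], [-0.9998, -0.02, -0.0031, -0.0711], [0.0047, -0.0811, -0.9967, 1.085], [0.0, 0.0, 0.0, 1.0]]
wrist [[378.5, 0.0, 288.1], [0.0, 378.5, 210.0], [0.0, 0.0, 1.0]] [[0.2258, -0.9344, -0.2755, 0.2145], [-0.9742, -0.2175, -0.0607, -0.5905], [-0.0032, 0.2821, -0.9594, 0.3843], [0.0, 0.0, 0.0, 1.0]]
```

View pics/scene0.png

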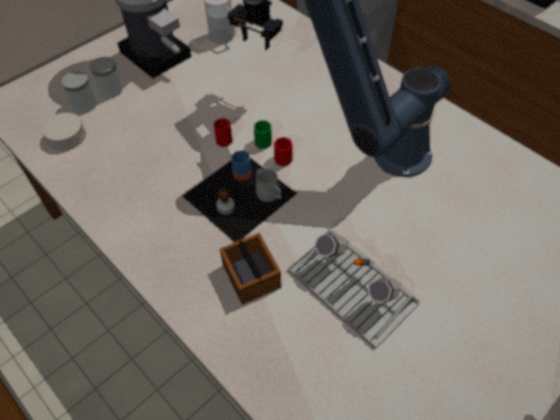

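View pics/top0.png

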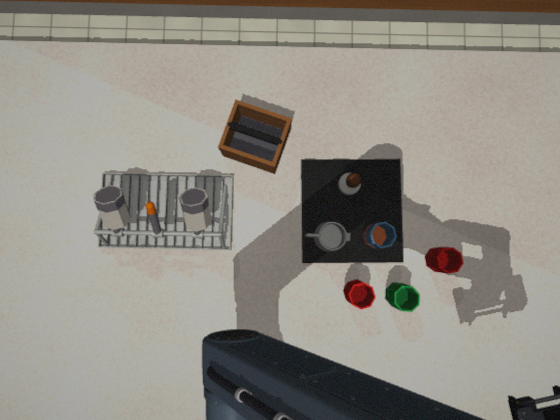

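View pics/wrist0.png

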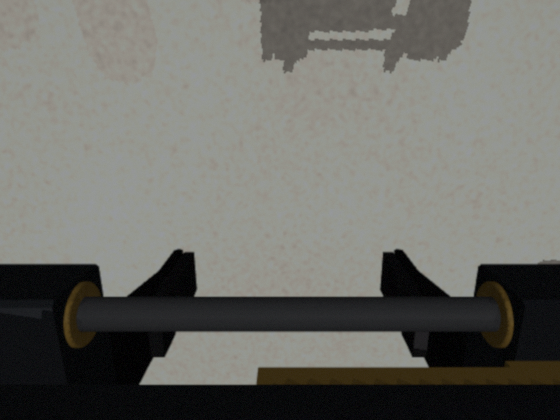

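```bash
cat > h.py <<'E'
import numpy as np,cv2
def load(n): d=np.load(n); return d['color'],d['intrinsics'],d['pose']
def ray(K,T,uv):
    d=T[:3,:3]@np.linalg.solve(K,np.array([uv[0],uv[1],1.])); return T[:3,3],d/np.linalg.norm(d)
def onz(K,T,uv,z):
    o,d=ray(K,T,uv); return o+d*(z-o[2])/d[2]
def proj(K,T,p):
    q=np.linalg.inv(T)@np.append(p,1); q=K@q[:3]; return q[:2]/q[2]
def tri(rs):
    A=np.zeros((3,3));b=np.zeros(3);r=[]
    for o,d in rs:
        P=np.eye(3)-np.outer(d,d);A+=P;b+=P@o
    x=np.linalg.solve(A,b); return x,[np.linalg.norm((np.eye(3)-np.outer(d,d))@(x-o)) for o,d in rs]
E
python3 - <<'E'
from h import *
c=cv2.imread('pics/top0.png'); s=cv2.imread('pics/scene0.png')
def crop(i,x,y,w,h,k,n): cv2.imwrite('pics/'+n,cv2.resize(i[y:y+h,x:x+w],None,fx=k,fy=k,interpolation=cv2.INTER_CUBIC))
crop(c,300,155,130,120,6,'t_mat.png'); crop(c,85,90,220,170,3.6,'t_rack.png')
crop(s,280,225,145,125,5,'s_rack.png'); crop(s,180,110,120,190,3.1,'s_mat.png')
E
```

```text
(no output)
```

View pics/t_mat.png

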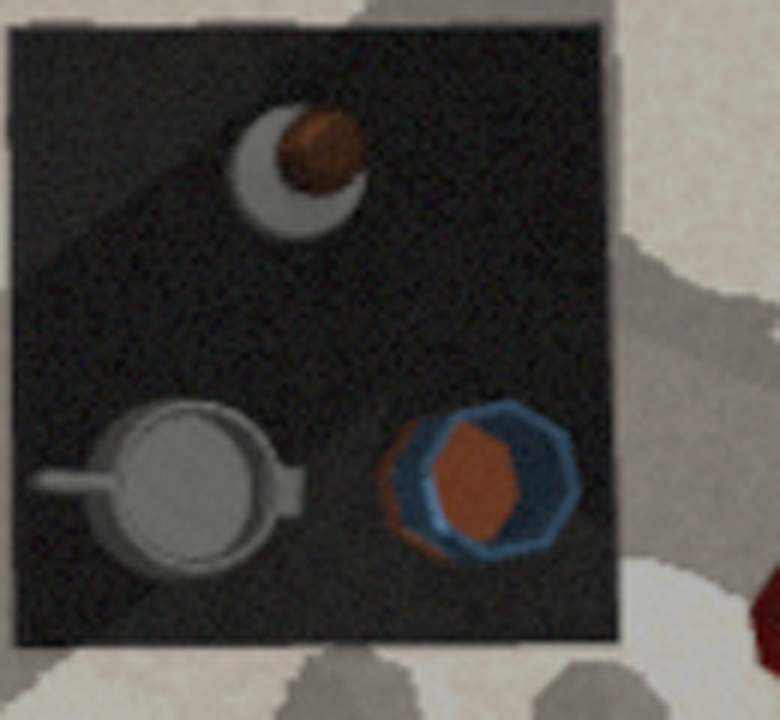

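View pics/t_rack.png

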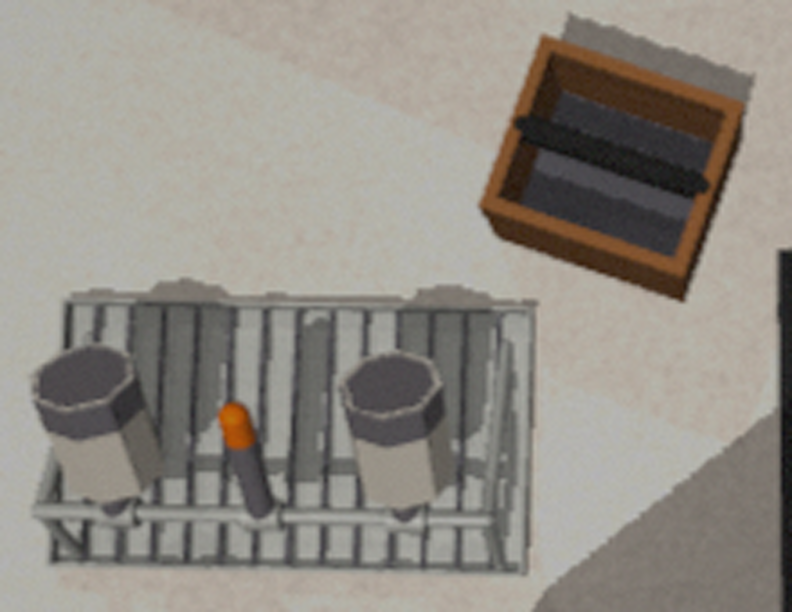

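View pics/s_rack.png

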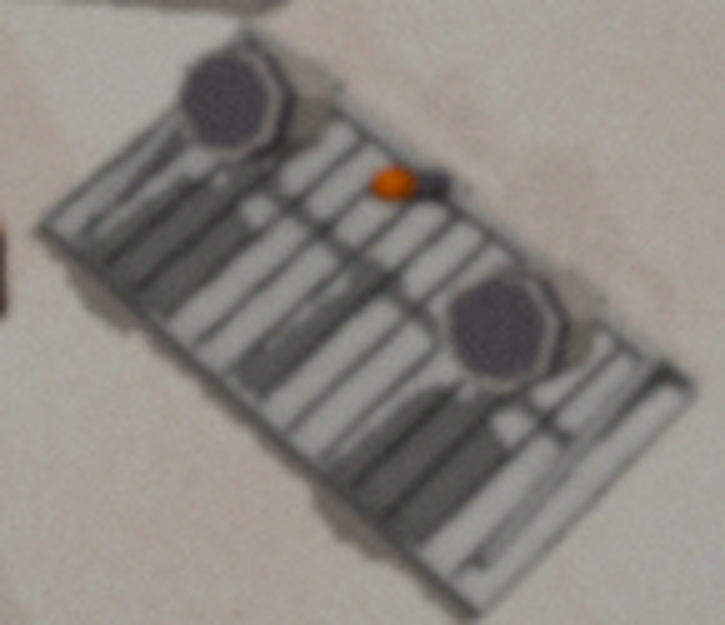

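View pics/s_mat.png

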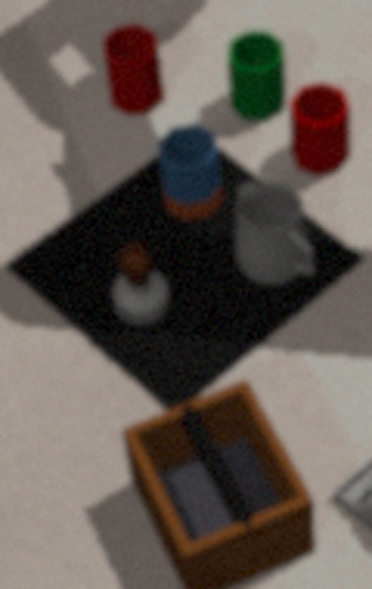

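```bash
python3 - <<'E'
from h import *
c=cv2.imread('pics/top0.png')
cv2.imwrite('pics/t_blue.png',cv2.resize(c[215:255,358:402],None,fx=16,fy=14.9999,interpolation=cv2.INTER_CUBIC)) if 0 else cv2.imwrite('pics/t_blue.png',cv2.resize(c[215:252,358:403],None,fx=16,fy=16,interpolation=cv2.INTER_CUBIC))
C,K,T=load('top0.npz')
cor=[(545,38),(743,102),(684,268),(482,207)]
P=[onz(K,T,(85+(u+.5)/3.6-.5,90+(v+.5)/3.6-.5),.102) for u,v in cor]
for p in P: print('box',p.round(4))
for i in range(4): print(np.linalg.norm(P[i]-P[i-1]))
print('ctr',np.mean(P,0))
mc=[(10,28),(600,25),(618,640),(15,645)]
M=[onz(K,T,(300+(u+.5)/6-.5,155+(v+.5)/6-.5),.006) for u,v in mc]
for p in M: print('mat',p.round(4))
# jug, tamper
print('jug',onz(K,T,(300+190/6,155+482/6),.094),'tamper',onz(K,T,(300+298/6,155+172/6),.02))
# rack tray corners rim z=.016
rc=[(67,302),(535,305),(523,572),(50,562)]
R=[onz(K,T,(85+(u+.5)/3.6-.5,90+(v+.5)/3.6-.5),.016) for u,v in rc]
for p in R: print('rack',p.round(4))
for i in range(4): print(np.linalg.norm(R[i]-R[i-1]))
hsv=cv2.cvtColor(C,cv2.COLOR_RGB2HSV)
S,K2,T2=load('scene0.npz'); hs=cv2.cvtColor(S,cv2.COLOR_RGB2HSV)
for h,n in((hsv,'top'),(hs,'scene')):
    m=((h[...,0]>5)&(h[...,0]<20)&(h[...,1]>190)&(h[...,2]>150)).astype(np.uint8)
    n_,l,st,ce=cv2.connectedComponentsWithStats(m)
    print(n,st[1:].tolist(),ce[1:].round(1).tolist())
E
```

```text
box [0.8017 0.0417 0.102 ]
box [ 0.7591 -0.0968  0.102 ]
box [ 0.6416 -0.0583  0.102 ]
box [0.6813 0.0817 0.102 ]
0.12684965260477626
0.144926443693637
0.12361740744353077
0.14550523680345778
ctr [ 0.7209615  -0.00792689  0.102     ]
mat [ 0.676  -0.1291  0.006 ]
mat [ 0.6829 -0.3967  0.006 ]
mat [ 0.4059 -0.4034  0.006 ]
mat [ 0.3985 -0.1356  0.006 ]
jug [ 0.46869746 -0.20207552  0.094     ] tamper [ 0.60952629 -0.25866511  0.02      ]
rack [0.6241 0.4012 0.016 ]
rack [0.629  0.0532 0.016 ]
rack [0.4307 0.0562 0.016 ]
rack [0.4312 0.403  0.016 ]
0.19288449157382412
0.3480487512502969
0.19827298881379923
0.34677159437796434
top [[146, 203, 7, 11, 58]] [[149.3, 207.9]]
scene [[356, 259, 4, 4, 14]] [[357.5, 260.7]]
```

View pics/t_blue.png

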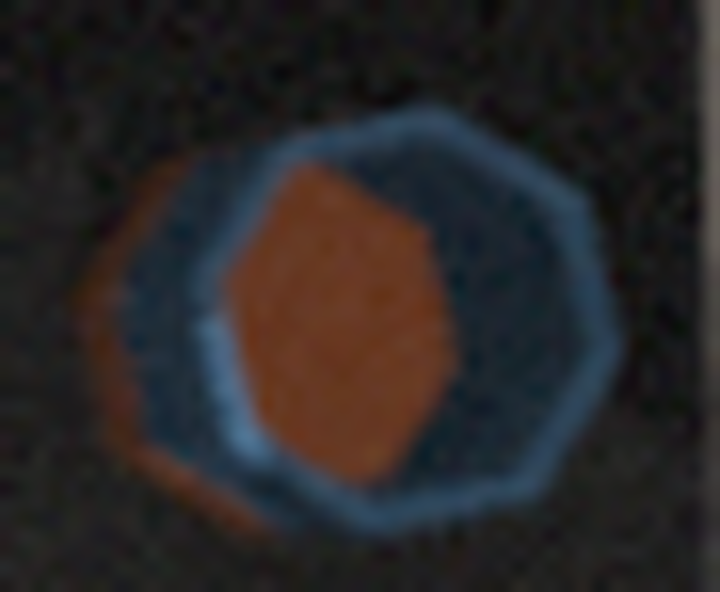

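```bash
python3 - <<'E'
from h import *
C,K,T=load('top0.npz');S,K2,T2=load('scene0.npz')
V=[(435,105),(588,195),(620,335),(545,490),(375,530),(240,460),(195,290),(285,140)]
P=np.array([onz(K,T,(358+(u+.5)/16-.5,215+(v+.5)/16-.5),.091) for u,v in V])
print(P[:,:2].round(4)); c=(P[:4]+P[4:]).mean(0)/2; print('ctr',c, [np.linalg.norm(P[i]-P[i+4]).round(4) for i in range(4)])
a=[np.degrees(np.arctan2(*(p-c)[[1,0]])) for p in P]; print(np.round(a,1), 'mod45',np.round(np.mod(a,45),1))
root=np.array([.469,.2284,.075])
for s in (.0,.085,.095,.105):
    p=root+s*np.array([np.cos(np.radians(50)),0.006,np.sin(np.radians(50))]); print(s,p.round(4),proj(K,T,p).round(1),proj(K2,T2,p).round(1))
print(tri([ray(K,T,(149.3,207.9)),ray(K2,T2,(357.5,260.7))]))
p=np.array([*c[:2],.091]);print('rim ctr in scene',proj(K2,T2,p))
E
python3 - <<'E'
import cv2
s=cv2.imread('pics/scene0.png')
cv2.imwrite('pics/s_z.png',cv2.resize(s[140:190,220:260],None,fx=12,fy=12,interpolation=cv2.INTER_CUBIC))
cv2.imwrite('pics/s_peg.png',cv2.resize(s[245:280,340:385],None,fx=14,fy=14,interpolation=cv2.INTER_CUBIC))
E
```

```text
[[ 0.5066 -0.3335]
 [ 0.4931 -0.3571]
 [ 0.4716 -0.362 ]
 [ 0.4475 -0.3504]
 [ 0.4409 -0.3242]
 [ 0.4512 -0.3034]
 [ 0.4772 -0.2964]
 [ 0.5007 -0.3103]]
ctr [ 0.4736113  -0.32964809  0.091     ] [np.float64(0.0663), np.float64(0.0682), np.float64(0.0659), np.float64(0.0666)]
[  -6.7  -54.6  -93.5 -141.5  170.5  130.4   83.8   35.6] mod45 [38.3 35.4 41.5 38.5 35.5 40.4 38.8 35.6]
0.0 [0.469  0.2284 0.075 ] [158.8 232. ] [366.5 262.1]
0.085 [0.5236 0.2289 0.1401] [151.4 207.8] [356.7 262.1]
0.095 [0.5301 0.229  0.1478] [150.5 204.8] [355.5 262.2]
0.105 [0.5365 0.229  0.1554] [149.5 201.7] [354.3 262.2]
(array([0.52291341, 0.23050517, 0.14919246]), [np.float64(0.0004789986049996363), np.float64(0.0004789986049995782)])
rim ctr in scene [239.44449568 157.1281373 ]
```

View pics/s_z.png

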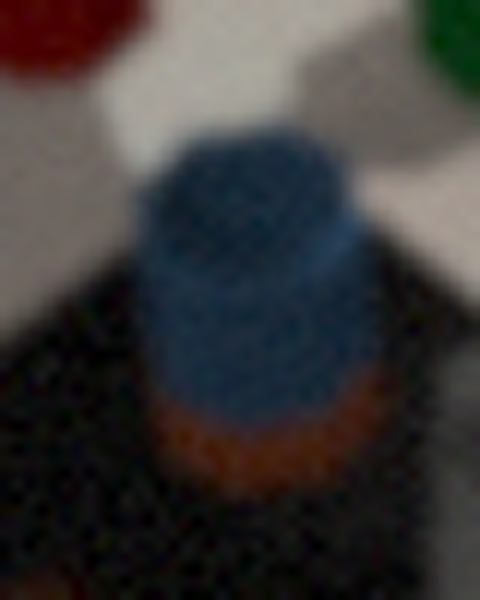

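View pics/s_peg.png

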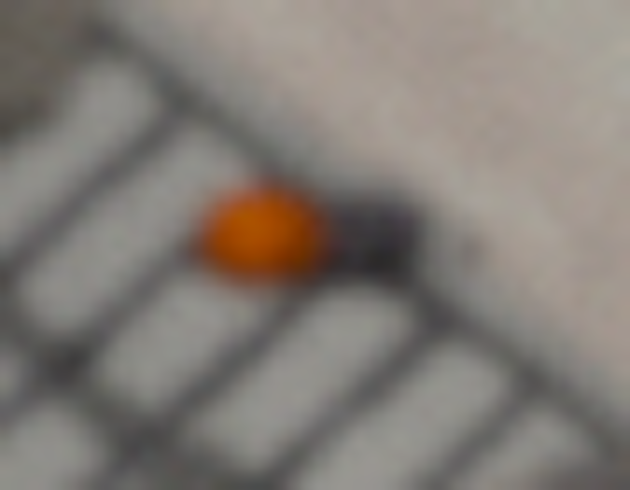

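```bash
python3 -m inch '{"dp":[[0,-16.4,-32.2],[0,-16.4,-32.2],[0,-16.4,-32.2],[0,-16.4,-32.2],[0,-16.4,-32.2],[0,-16.4,-32.2],[0,-16.4,-32.2],[0,-16.4,-32.2],[0,-16.4,-32.2],[0,-16.4,-32.2],[0,-16.4,-32.2],[0,-16.4,-32.2],[0,0,0],[0,0,0]],"yaw":[0,0,0,0,0,0,0,0,0,0,0,0,-2.5,0]}' 87
python3 - <<'E'
from rig import bot
import cv2,numpy as np
s=bot.read_state(); print(s['time_s'],s['position'],s['tcp_rot'].round(4) if hasattr(s['tcp_rot'],'round') else s['tcp_rot'],s['joint_positions'],s['force'])
for n in ['wrist','top']:
    c=bot.capture(n); cv2.imwrite(f'pics/{n}1.png',c['color'][:,:,::-1]); np.savez(f'{n}1.npz',**c)
E
```

```text
time_s: 1.32
position: [0.4741, -0.3284, 0.1972]
tcp_rot: [[-0.001, 0.272, -0.962], [0.0, -0.962, -0.272], [-1.0, -0.001, 0.0]]
force: [-0.6, 0.2, -0.2]
opening: 1.003
1.3167 [ 0.47407329 -0.32837532  0.19720769] [[-5.000e-04  2.719e-01 -9.623e-01]
 [ 4.000e-04 -9.623e-01 -2.719e-01]
 [-1.000e+00 -5.000e-04  4.000e-04]] [-4.58031861e+01  2.65273915e+01  8.91630072e+01 -6.18878733e-03
  6.43470487e+01  2.84228641e+01] [-0.62334937  0.1879273  -0.20643564]
```

View pics/wrist1.png

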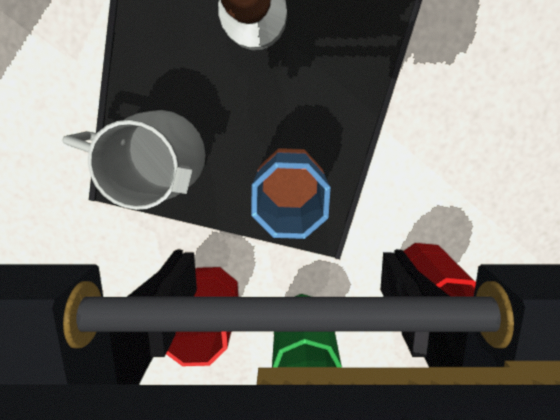

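```bash
python3 - <<'E'
from h import *
C,K,T=load('wrist1.npz')
h=cv2.cvtColor(C,cv2.COLOR_RGB2HSV)
m=((h[...,0]>98)&(h[...,0]<115)&(h[...,1]>110)&(h[...,2]>140)).astype(np.uint8); m[:, :240]=0;m[:,345:]=0;m[:150]=0;m[245:]=0
ys,xs=np.nonzero(m); print(len(xs),xs.min(),xs.max(),ys.min(),ys.max())
hull=cv2.convexHull(np.c_[xs,ys].astype(np.int32))[:,0]
M=cv2.moments(hull.astype(np.float32)); uv=(M['m10']/M['m00'],M['m01']/M['m00']); print(uv)
c=onz(K,T,uv,.091); print(c)
W=np.array([onz(K,T,p,.091) for p in hull])-c
for ang in np.arange(0,180,45)+15.5:
    d=np.array([np.cos(np.radians(ang)),np.sin(np.radians(ang)),0]); print(ang,np.ptp(W@d))
for a in np.arange(0,45,3):
    d=np.array([[np.cos(np.radians(a+45*k)),np.sin(np.radians(a+45*k)),0] for k in range(4)]); print(a,np.mean([np.ptp(W@x) for x in d]).round(5),end=' ')
E
```

```text
1177 252 329 162 238
(290.1629885297911, 199.98594986577413)
[ 0.47225359 -0.32907038  0.091     ]
15.5 0.06306337778473428
60.5 0.06262866270470824
105.5 0.062009304967579726
150.5 0.06272988532473965
0 0.06596 3 0.06542 6 0.0647 9 0.06385 12 0.06283 15 0.06249 18 0.06339 21 0.06436 24 0.06515 27 0.06577 30 0.06621 33 0.06648 36 0.06661 39 0.06656 42 0.06633
```

```bash
python3 -m inch '{"dp":[[33,0.6,1.5],[33,0,0],[33,0,0],[24,0,0],[8,0,0],[0,0,0]],"yaw":[0,0,0,0,0,0]}' && python3 -m inch '{"dp":[[0,0,0],[0,0,0],[0,0,0],[0,0,0],[0,0,0],[0,0,0]],"yaw":[0,0,0,0,0,0]}' 0
python3 - <<'E'
from rig import bot
import cv2,numpy as np
for n in ['wrist','top']:
    c=bot.capture(n); cv2.imwrite(f'pics/{n}2.png',c['color'][:,:,::-1]); np.savez(f'{n}2.npz',**c)
E
```

```text
time_s: 1.92
position: [0.4694, -0.3311, 0.0644]
tcp_rot: [[-0.004, 0.265, -0.964], [0.004, -0.964, -0.265], [-1.0, -0.005, 0.003]]
force: [-0.2, 1.0, -0.4]
opening: 1.001
time_s: 2.42
position: [0.4719, -0.3315, 0.0674]
tcp_rot: [[0.001, 0.267, -0.964], [-0.001, -0.964, -0.267], [-1.0, 0.001, -0.001]]
force: [-0.4, -0.1, -0.7]
opening: 0.631
```

View pics/wrist2.png

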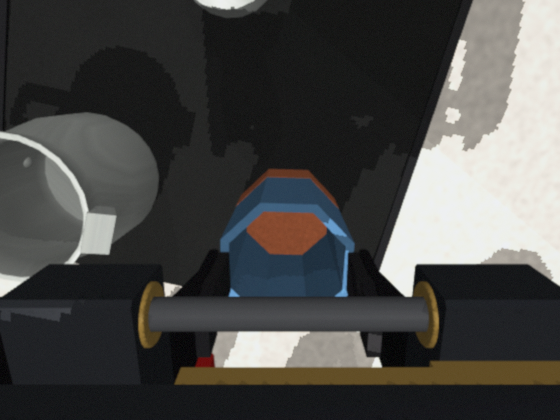

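```bash
python3 -m inch '{"dp":[[0,0,0],[0,0,0],[0,0,0]],"yaw":[0,0,0]}' && python3 -m inch '{"dp":[[-5,0,0],[-10,0,0],[-15,0,0],[-5,0,0],[0,0,0]],"yaw":[0,0,0,0,0]}' 
python3 - <<'E'
from rig import bot
import cv2,numpy as np
for n in ['wrist','scene']:
    c=bot.capture(n); cv2.imwrite(f'pics/{n}3.png',c['color'][:,:,::-1]); np.savez(f'{n}3.npz',**c)
c=cv2.imread('pics/scene3.png'); cv2.imwrite('pics/scene3z.png',cv2.resize(c[90:240,160:340],None,fx=4,fy=4))
E
```

```text
time_s: 2.77
position: [0.4715, -0.3312, 0.0665]
tcp_rot: [[-0.0, 0.267, -0.964], [0.0, -0.964, -0.267], [-1.0, -0.0, 0.0]]
force: [-1.0, 0.5, -0.3]
opening: 0.313
time_s: 3.18
position: [0.4727, -0.3325, 0.1037]
tcp_rot: [[0.003, 0.267, -0.964], [-0.003, -0.964, -0.267], [-1.0, 0.004, -0.002]]
force: [-1.0, -0.4, 0.2]
opening: 0.012
```

View pics/wrist3.png

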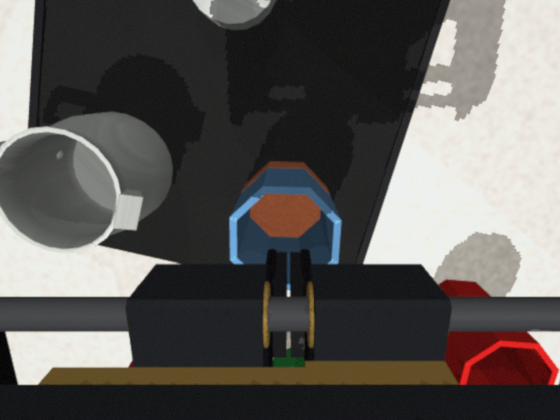

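View pics/scene3z.png

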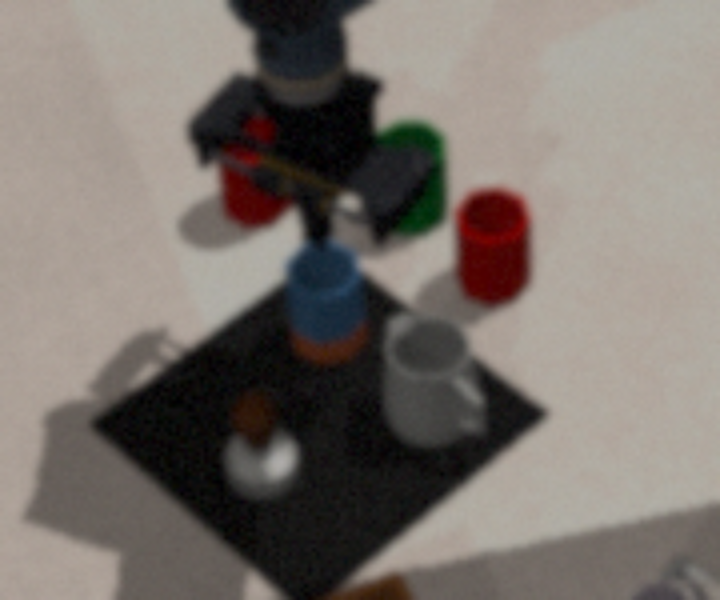

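```bash
python3 - <<'E'
from h import *
from rig import bot
s=bot.read_state(); p=np.array(s['position']);R=np.array(s['tcp_rot'])
C,K,T=load('wrist3.npz'); C2,K2,T2=load('scene3.npz')
print(p)
for d in (-.059,-.03,-.008,0,.011): q=p+R[:,0]*d; print(d,proj(K,T,q),proj(K2,T2,q))
for z in (0.091,):
  print(onz(K,T,(285,228),z))
E
python3 - <<'E'
import cv2
c=cv2.imread('pics/wrist3.png'); cv2.imwrite('pics/w3z.png',cv2.resize(c[150:390,180:400],None,fx=2.5,fy=2.5))
E
```

```text
[ 0.47163232 -0.33138215  0.10197919]
-0.059 [288.3541745  305.24571808] [238.10472062 142.18729804]
-0.03 [288.18839396 272.40594948] [238.71191941 148.24648585]
-0.008 [288.094096   253.72629417] [239.16199999 152.73780373]
0 [288.064662   247.89565805] [239.32346795 154.34907946]
0.011 [288.02764106 240.56211247] [239.5436075  156.54583431]
[ 0.47841694 -0.32774467  0.091     ]
```

View pics/w3z.png

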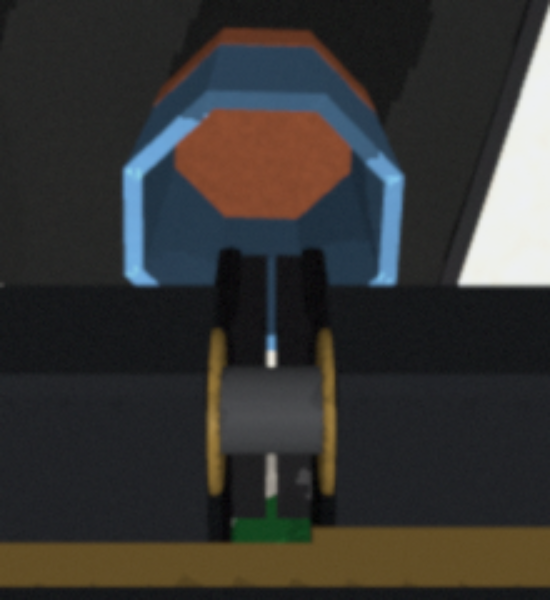

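```bash
python3 - <<'E'
from h import *
C,K,T=load('wrist3.npz'); C2,K2,T2=load('scene3.npz')
from rig import bot
s=bot.read_state();R=np.array(s['tcp_rot'])
for uv in [(236.5,188.5),(230,221),(341,221),(286,188.5)]: print(uv,onz(K,T,uv,.091).round(4))
up=onz(K,T,(286,188.5),.091); print('ctr if flat 31mm', up+.031*R[:,2])
print('scene',onz(K2,T2,(160+325/4,90+268/4),.091))
for n in ('scene0','scene3'):
    C,K,T=load(n+'.npz'); h=cv2.cvtColor(C,cv2.COLOR_RGB2HSV)
    m=((h[...,0]>98)&(h[...,0]<118)&(h[...,1]>90)).astype(np.uint8);m[:,:220]=0;m[:,262:]=0;m[:145]=0;m[195:]=0
    ys,xs=np.nonzero(m); print(n,len(xs),xs.min(),xs.max(),ys.min(),ys.max(),xs.mean(),ys.mean())
for n in('wrist2',):
    C,K,T=load(n+'.npz')
    for uv in [(228,240),(352,240),(290,205)]: print(uv,onz(K,T,uv,.091).round(4))
c=bot.capture('top'); cv2.imwrite('pics/top3.png',c['color'][:,:,::-1]); np.savez('top3.npz',**c)
cv2.imwrite('pics/top3z.png',cv2.resize(c['color'][150:320,280:470,::-1],None,fx=4,fy=4))
cv2.imwrite('pics/w2z.png',cv2.resize(cv2.imread('pics/wrist2.png')[160:390,150:430],None,fx=2.5,fy=2.5))
E
```

```text
(236.5, 188.5) [ 0.4932 -0.2964  0.091 ]
(230, 221) [ 0.4742 -0.2972  0.091 ]
(341, 221) [ 0.4907 -0.3567  0.091 ]
(286, 188.5) [ 0.5004 -0.3222  0.091 ]
ctr if flat 31mm [ 0.47051712 -0.33052846  0.09098762]
scene [ 0.46888797 -0.32584511  0.091     ]
scene0 391 220 254 152 191 240.30946291560102 164.3759590792839
scene3 389 220 257 145 194 240.61953727506426 162.85089974293058
(228, 240) [ 0.4771 -0.2999  0.091 ]
(352, 240) [ 0.4924 -0.3552  0.091 ]
(290, 205) [ 0.5009 -0.323   0.091 ]
```

View pics/top3z.png

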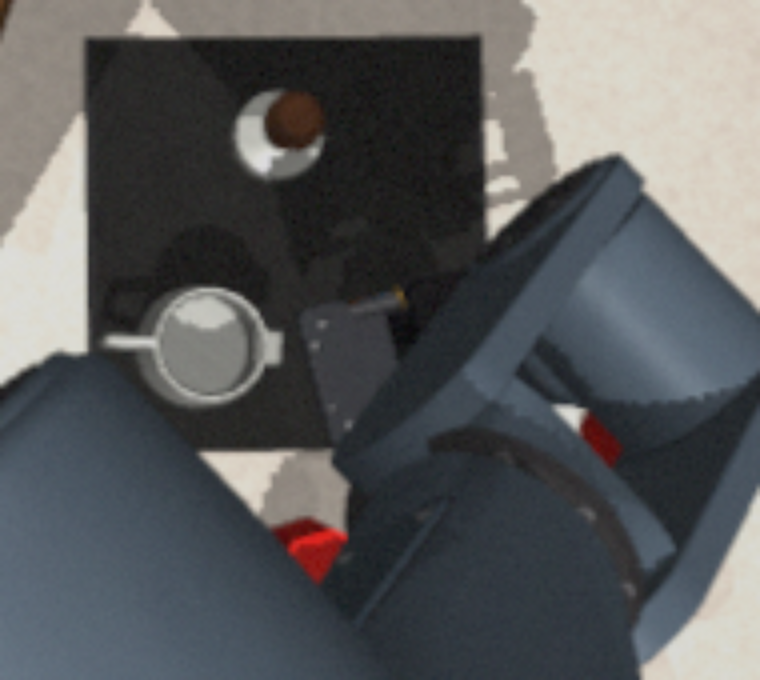

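View pics/w2z.png

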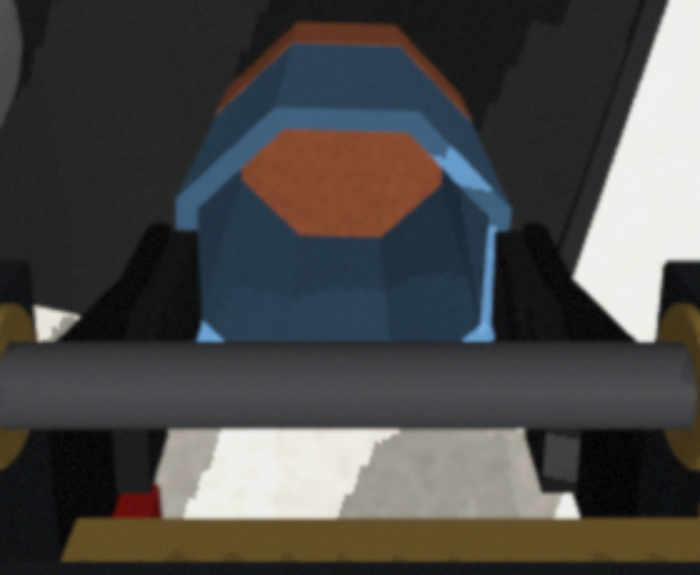

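```bash
python3 -m inch '{"dp":[[-20,0,0],[-30,0,0],[-30,0,0],[0,0,0]],"yaw":[0,0,0,0]}' 87
python3 - <<'E'
from h import *
from rig import bot
s=bot.read_state(); p=np.array(s['position']);R=np.array(s['tcp_rot']); print(p,s['opening'])
for n in('scene','wrist'):
    c=bot.capture(n); np.savez(n+'4.npz',**c); im=c['color'][:,:,::-1].copy(); K,T=c['intrinsics'],c['pose']
    cv2.imwrite(f'pics/{n}4.png',im)
    z=(180,100,90,90) if n=='scene' else (150,150,280,230)
    k=7 if n=='scene' else 2.5
    cr=cv2.resize(im[z[1]:z[1]+z[3],z[0]:z[0]+z[2]],None,fx=k,fy=k,interpolation=cv2.INTER_CUBIC)
    for d in (-.059,-.008,.011):
        q=proj(K,T,p+R[:,0]*d); print(n,d,q); cv2.circle(cr,(int((q[0]-z[0])*k),int((q[1]-z[1])*k)),3,(0,255,255),-1)
    cv2.imwrite(f'pics/{n}4z.png',cr)
E
```

```text
time_s: 3.67
position: [0.4742, -0.3339, 0.1865]
tcp_rot: [[0.007, 0.267, -0.964], [-0.007, -0.964, -0.267], [-1.0, 0.009, -0.005]]
force: [-0.4, 0.0, 0.8]
opening: 0.222
[ 0.47423784 -0.33391148  0.18647294] 0.22242313041255252
scene -0.059 [235.23276001 123.57972566]
scene -0.008 [236.25191765 134.98692175]
scene 0.011 [236.61930072 139.09895562]
wrist -0.059 [294.34007666 307.69126673]
wrist -0.008 [293.19849719 254.06066355]
wrist 0.011 [292.90941568 240.47981652]
```

View pics/scene4z.png

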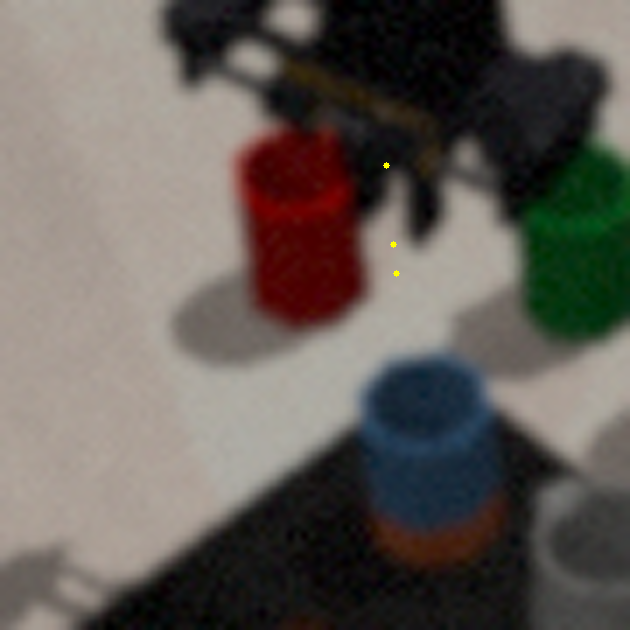

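View pics/wrist4.png

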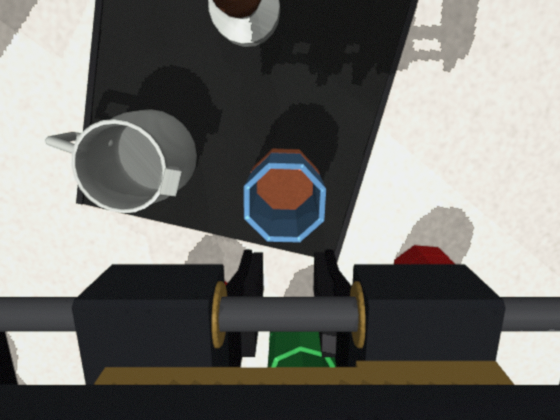

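```bash
python3 - <<'E'
from h import *
C,K,T=load('wrist4.npz'); C2,K2,T2=load('scene4.npz')
print(tri([ray(K,T,(290,250)),ray(K2,T2,(237,131.7))]))
print(proj(K2,T2,[.4742,-.3339,.1865]))
# cup by both
print(tri([ray(K,T,(285,202)),ray(K2,T2,(180+426/7,100+398/7))]))
cv2.imwrite('pics/wrist4z.png',cv2.resize(C[225:385,180:400,::-1],None,fx=3.5,fy=3.5))
E
```

```text
(array([ 0.47877862, -0.32843811,  0.21333716]), [np.float64(0.004340203042772076), np.float64(0.004340203042772008)])
[236.41799984 136.71717709]
(array([ 0.47022756, -0.32908087,  0.08906361]), [np.float64(0.0018512868824999307), np.float64(0.0018512868824998958)])
```

View pics/wrist4z.png

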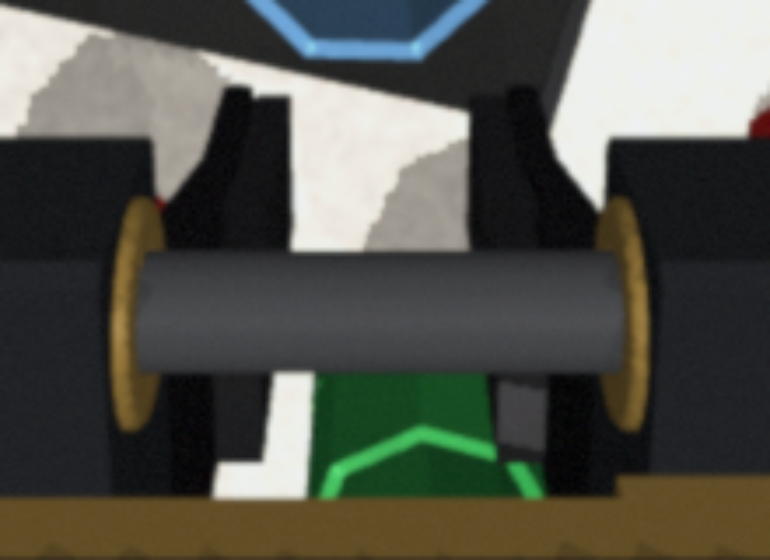

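```bash
python3 -m inch '{"dp":[[0,0,0],[0,0,0],[0,0,0],[0,0,0],[0,0,0],[0,0,0],[0,0,0],[0,0,0]],"yaw":[0,0,0,0,0,0,0,0]}' 87
python3 - <<'E'
from h import *
from rig import bot
s=bot.read_state(); p=np.array(s['position']);R=np.array(s['tcp_rot']); print(p,s['opening'])
c=bot.capture('wrist'); np.savez('wrist5.npz',**c); C,K,T=c['color'],c['intrinsics'],c['pose']
h=cv2.cvtColor(C,cv2.COLOR_RGB2HSV)
m=((h[...,0]>98)&(h[...,0]<115)&(h[...,1]>110)&(h[...,2]>140)).astype(np.uint8); m[:, :220]=0;m[:,360:]=0;m[:140]=0;m[252:]=0
ys,xs=np.nonzero(m); print(len(xs),xs.min(),xs.max(),ys.min(),ys.max())
hull=cv2.convexHull(np.c_[xs,ys].astype(np.int32))[:,0]
M=cv2.moments(hull.astype(np.float32)); uv=(M['m10']/M['m00'],M['m01']/M['m00'])
cc=onz(K,T,uv,.091); print(cc, 'delta tool (y,z) mm',((cc-p)@R)[1:]*1000)
W=np.array([onz(K,T,q,.091) for q in hull])-cc
print([(a,np.mean([np.ptp(W@np.array([np.cos(np.radians(a+45*k)),np.sin(np.radians(a+45*k)),0])) for k in range(4)]).round(5)) for a in range(8,22)])
# gripper body depth check in scene4
C,K,T=load('scene4.npz'); p4=np.array([.4742,-.3339,.1865])
for d in (-.059,-.075,-.096): print(d,[((proj(K,T,p4+R[:,0]*d-R[:,2]*.0375+R[:,1]*y)-[180,100])*7).round(0) for y in (-.05,0,.05)])
E
```

```text
time_s: 4.43
position: [0.4715, -0.3313, 0.1815]
tcp_rot: [[-0.0, 0.267, -0.964], [0.0, -0.964, -0.267], [-1.0, -0.0, 0.0]]
force: [0.3, -0.1, 0.7]
opening: 0.92
[ 0.47152945 -0.33128747  0.18145387] 0.9203995041329631
1307 247 329 161 241
[ 0.47237873 -0.32905174  0.091     ] delta tool (y,z) mm [-1.91738571 -1.41901429]
[(8, np.float64(0.06418)), (9, np.float64(0.06388)), (10, np.float64(0.06355)), (11, np.float64(0.0632)), (12, np.float64(0.06284)), (13, np.float64(0.06246)), (14, np.float64(0.06234)), (15, np.float64(0.06255)), (16, np.float64(0.06283)), (17, np.float64(0.06317)), (18, np.float64(0.06351)), (19, np.float64(0.06386)), (20, np.float64(0.06418)), (21, np.float64(0.06449))]
-0.059 [array([433., 259.]), array([339., 217.]), array([245., 177.])]
-0.075 [array([431., 233.]), array([335., 192.]), array([242., 151.])]
-0.096 [array([428., 199.]), array([331., 157.]), array([237., 116.])]
```

```bash
python3 -m inch '{"dp":[[30,-1.9,-1.4],[36,0,0],[36,0,0],[30,0,0],[14,0,0],[7,0,0],[0,0,0],[0,0,0]],"yaw":[1.5,0,0,0,0,0,0,0]}' 87 && python3 -m inch '{"dp":[[0,0,0],[0,0,0],[0,0,0],[0,0,0],[0,0,0],[0,0,0]],"yaw":[0,0,0,0,0,0]}' 50
python3 - <<'E'
from rig import bot
import cv2,numpy as np
for n in ['wrist','scene']:
    c=bot.capture(n); cv2.imwrite(f'pics/{n}6.png',c['color'][:,:,::-1]); np.savez(f'{n}6.npz',**c)
s=bot.read_state(); print(s['position'],s['opening'],s['force'])
E
```

```text
time_s: 5.15
position: [0.4728, -0.3296, 0.029]
tcp_rot: [[0.001, 0.242, -0.97], [-0.001, -0.97, -0.242], [-1.0, 0.001, -0.0]]
force: [-0.1, 0.1, -0.2]
opening: 1.003
time_s: 5.65
position: [0.4729, -0.3298, 0.0293]
tcp_rot: [[0.001, 0.242, -0.97], [-0.002, -0.97, -0.242], [-1.0, 0.002, -0.001]]
force: [-0.1, -0.4, 3.2]
opening: 0.705
[ 0.47294833 -0.32980626  0.02932922] 0.7108724141326853 [-0.50139539 -1.16058127  5.53608281]
```

View pics/wrist6.png

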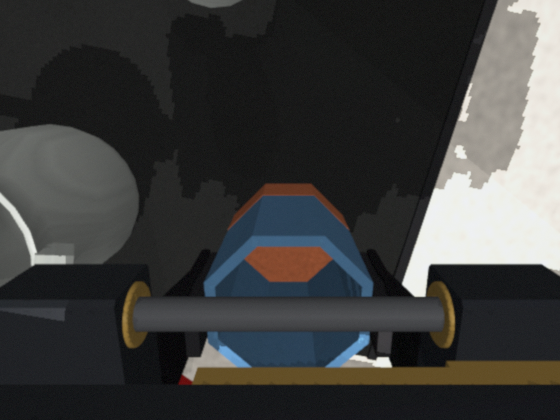

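```bash
python3 -m inch '{"dp":[[0,0,0],[0,0,0],[-8,0,0],[-20,0,0],[-32,0,0],[-35,0,0],[-30,0,0],[-15,0,0],[0,0,0],[0,0,0]],"yaw":[0,0,0,0,0,0,0,0,0,0]}' 40
python3 - <<'E'
from rig import bot
import cv2,numpy as np
s=bot.read_state(); p=np.array(s['position']);R=np.array(s['tcp_rot']);print(p,s['opening'],s['force'])
for n in ['wrist','scene']:
    c=bot.capture(n); cv2.imwrite(f'pics/{n}7.png',c['color'][:,:,::-1]); np.savez(f'{n}7.npz',**c)
cv2.imwrite('pics/scene7z.png',cv2.resize(cv2.imread('pics/scene7.png')[80:200,170:320],None,fx=5,fy=5,interpolation=cv2.INTER_CUBIC))
tgt=np.array([.6301,-.0068,p[2]]); print('d tool',((tgt-p)@R)*1000, 'yaw now',np.degrees(np.arctan2(R[1,1],R[0,1])))
E
```

```text
time_s: 6.58
position: [0.472, -0.3286, 0.1686]
tcp_rot: [[-0.0, 0.242, -0.97], [0.0, -0.97, -0.242], [-1.0, -0.0, 0.0]]
force: [-0.1, -0.2, -4.8]
opening: 0.712
[ 0.47196764 -0.32857361  0.16856083] 0.7123422649885106 [-0.09615784 -0.20602036 -4.84851523]
d tool [ 5.29880053e-02 -2.73960030e+02 -2.31279051e+02] yaw now -76.00003991003801
```

View pics/wrist7.png

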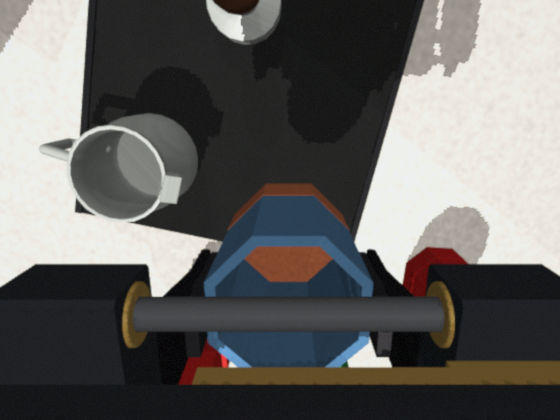

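View pics/scene7z.png

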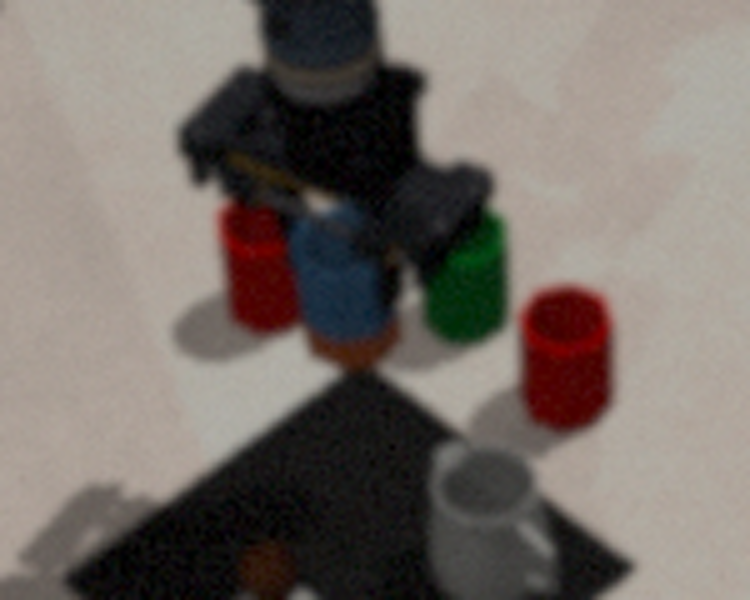

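```bash
python3 -m inch '{"dp":[[0,-12,-10],[0,-22.8,-19.3],[0,-22.8,-19.3],[0,-22.8,-19.3],[0,-22.8,-19.3],[0,-22.8,-19.3],[0,-22.8,-19.3],[0,-22.8,-19.3],[0,-22.8,-19.3],[0,-22.8,-19.3],[0,-22.8,-19.3],[0,-22.8,-19.3],[0,-11,-9],[0,0,0],[0,0,0],[0,0,0],[0,0,0],[0,0,0],[0,0,0],[0,0,0]],"yaw":[0,0,0,0,0,0,0,0,0,0,0,0,0,5.96,5.96,5.96,5.96,5.96,0,0]}' 40
python3 - <<'E'
from rig import bot
import cv2,numpy as np
s=bot.read_state(); p=np.array(s['position']);R=np.array(s['tcp_rot']);print(p,s['opening'],s['force'],s['joint_positions'])
tgt=np.array([.6301,-.0068,p[2]]); print('d tool',((tgt-p)@R)*1000, 'yaw now',np.degrees(np.arctan2(R[1,1],R[0,1])))
for n in ['wrist','scene','top']:
    c=bot.capture(n); cv2.imwrite(f'pics/{n}8.png',c['color'][:,:,::-1]); np.savez(f'{n}8.npz',**c)
E
```

```text
time_s: 8.35
position: [0.6294, -0.0077, 0.1668]
tcp_rot: [[-0.004, -0.27, -0.963], [0.0, -0.963, 0.27], [-1.0, 0.001, 0.004]]
force: [0.2, -0.4, -3.2]
opening: 0.71
[ 0.62937723 -0.00767416  0.16677887] 0.7103032423886222 [ 0.19030699 -0.43453672 -3.21167087] [-1.08492547e+01  3.26137595e+01  8.30051244e+01 -1.38265471e-02
  6.45893797e+01  9.48273091e+01]
d tool [-0.00219892 -1.03688714 -0.45978493] yaw now -105.6705541295865
```

View pics/wrist8.png

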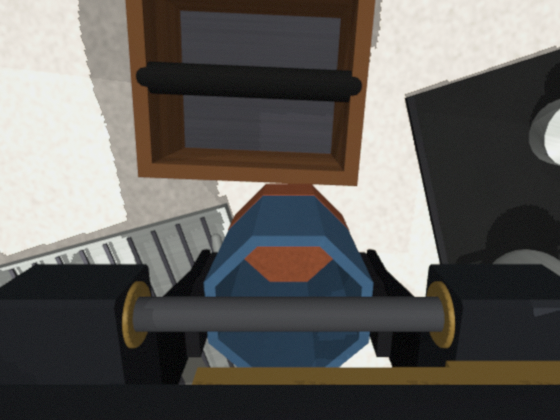

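View pics/scene8.png

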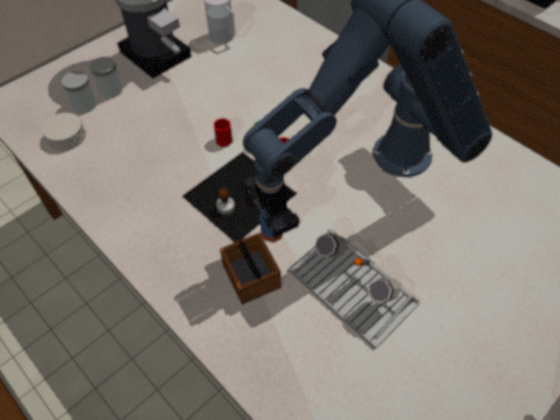

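```bash
python3 - <<'E'
from h import *
from rig import bot
s=bot.read_state(); p=np.array(s['position']);R=np.array(s['tcp_rot'])
C,K,T=load('wrist8.npz')
for uv in [(137,178),(357,186),(250,181.5)]:
    q=onz(K,T,uv,.102); print(q.round(4),((q-p)@R*1000).round(1))
cv2.imwrite('pics/w8z.png',cv2.resize(C[100:260,110:400,::-1],None,fx=2.7,fy=2.7,interpolation=cv2.INTER_CUBIC))
E
```

```text
[0.6799 0.085  0.102 ] [  65.7 -102.7  -23. ]
[ 0.6343 -0.0574  0.102 ] [ 65.8  46.8 -17.7]
[0.657  0.0119 0.102 ] [ 65.7 -26.1 -20.7]
```

View pics/w8z.png

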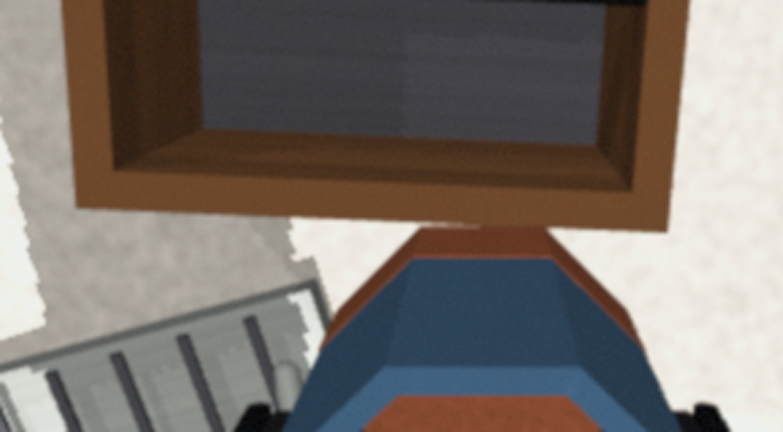

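```bash
python3 -m inch '{"dp":[[0,0,0],[0,0,6],[15,0,0],[18,0,0],[6,0,0],[0,0,0]],"yaw":[2,0,0,0,0,0]}' 40
python3 - <<'E'
from rig import bot
s=bot.read_state(); print(s['position'],s['force'],s['moment'])
E
```

```text
time_s: 9.0
position: [0.6227, -0.0052, 0.1276]
tcp_rot: [[-0.005, -0.305, -0.952], [0.001, -0.952, 0.305], [-1.0, 0.001, 0.005]]
force: [-0.1, 0.4, -3.3]
opening: 0.711
[ 0.62271245 -0.00524294  0.12759993] [-0.05808277  0.38209776 -3.30283969] [ 0.07449133  0.00617218 -0.01444144]
```

```bash
python3 -m inch '{"dp":[[2.3,0,0],[2.5,0,5.9],[3,0,5.5],[3.6,0,5.3],[3.9,0,5],[0,0,0]],"yaw":[0,0,0,0,0,0]}' 40
python3 - <<'E'
from rig import bot
import cv2,numpy as np
s=bot.read_state(); print(s['position'],s['force'],s['moment'])
for n in ['wrist','scene']:
    c=bot.capture(n); cv2.imwrite(f'pics/{n}9.png',c['color'][:,:,::-1]); np.savez(f'{n}9.npz',**c)
cv2.imwrite('pics/scene9z.png',cv2.resize(cv2.imread('pics/scene9.png')[180:300,200:340],None,fx=5,fy=5,interpolation=cv2.INTER_CUBIC))
E
```

```text
time_s: 9.5
position: [0.6017, 0.0018, 0.1134]
tcp_rot: [[-0.004, -0.305, -0.952], [0.001, -0.952, 0.305], [-1.0, 0.0, 0.004]]
force: [-0.3, 0.7, -4.1]
opening: 0.709
[0.6017123  0.00176656 0.11341923] [-0.3494281   0.6673076  -4.13010139] [0.00226099 0.0266941  0.00278801]
```

View pics/wrist9.png

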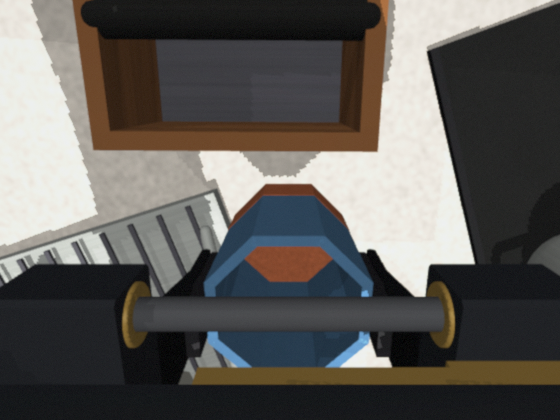

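View pics/scene9z.png

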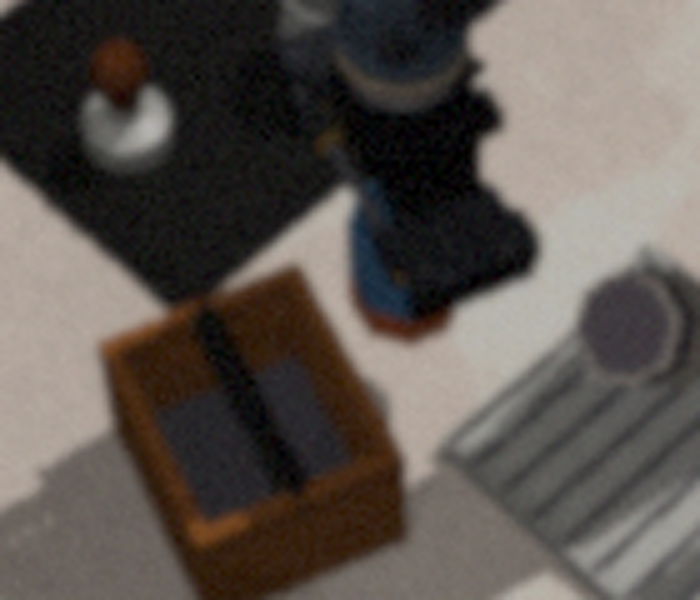

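```bash
python3 - <<'E'
from h import *
from rig import bot
s=bot.read_state(); p=np.array(s['position']);R=np.array(s['tcp_rot'])
C,K,T=load('wrist9.npz')
for uv in [(93,150),(378,151.5),(288,151)]:
    q=onz(K,T,uv,.102); print(q.round(4),((q-p)@R*1000).round(1))
# cup bottom front edge at v=184.5
for z in (.085,.09,.095): print(z,((onz(K,T,(288,184.5),z)-p)@R*1000).round(1))
# rim front outer edge v=237
for z in (.17,.175,.18): print(z,((onz(K,T,(288,236.5),z)-p)@R*1000).round(1))
E
```

```text
[0.6803 0.0842 0.102 ] [  12.2 -102.4  -47.4]
[ 0.6342 -0.0577  0.102 ] [ 12.2  46.7 -46.8]
[ 0.6488 -0.0129  0.102 ] [ 12.2  -0.4 -47. ]
0.085 [ 29.2  -0.4 -25.2]
0.09 [ 24.2  -0.4 -26.3]
0.095 [ 19.2  -0.4 -27.5]
0.17 [-55.8  -0.3 -24.9]
0.175 [-60.8  -0.3 -26.8]
0.18 [-65.8  -0.3 -28.7]
```

```bash
python3 -m inch '{"dp":[[0,0,-8],[0,0,-8],[0,0,-5],[0,0,-5],[0,0,-5],[0,0,-5],[0,0,-5],[0,0,0]],"yaw":[0,0,0,0,0,0,0,0]}' 40
python3 - <<'E'
from rig import bot
import cv2,numpy as np
s=bot.read_state(); print(s['position'],s['force'],s['moment'])
for n in ['wrist']:
    c=bot.capture(n); cv2.imwrite(f'pics/{n}10.png',c['color'][:,:,::-1]); np.savez(f'{n}10.npz',**c)
E
```

```text
time_s: 10.27
position: [0.64, -0.0105, 0.1148]
tcp_rot: [[-0.009, -0.306, -0.952], [0.003, -0.952, 0.306], [-1.0, 0.0, 0.01]]
force: [-9.1, 3.2, 6.9]
opening: 0.71
[ 0.64000084 -0.01048185  0.11478848] [-9.08612122  3.18538336  6.88797827] [ 0.55341577  1.79538486 -0.0690545 ]
```

View pics/wrist10.png

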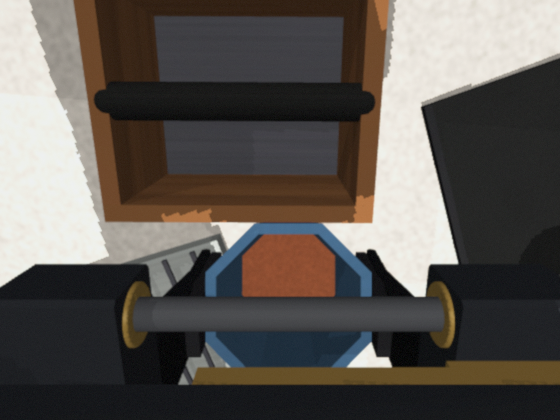

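```bash
python3 -m inch '{"dp":[[0,0,-5],[0,0,-5],[0,0,-5],[0,0,-5],[0,0,-5],[0,0,-5],[0,0,-5],[0,0,0]],"yaw":[0,0,0,0,0,0,0,0]}' 40
python3 - <<'E'
from rig import bot
import cv2,numpy as np
s=bot.read_state(); print(s['position'],s['force'],s['moment'])
for n in ['wrist','scene']:
    c=bot.capture(n); cv2.imwrite(f'pics/{n}11.png',c['color'][:,:,::-1]); np.savez(f'{n}11.npz',**c)
cv2.imwrite('pics/scene11z.png',cv2.resize(cv2.imread('pics/scene11.png')[180:300,200:340],None,fx=5,fy=5,interpolation=cv2.INTER_CUBIC))
E
```

```text
time_s: 10.98
position: [0.6728, -0.0211, 0.1127]
tcp_rot: [[-0.011, -0.306, -0.952], [0.003, -0.952, 0.306], [-1.0, 0.0, 0.012]]
force: [-7.0, 2.6, 0.1]
opening: 0.71
[ 0.67278929 -0.02113703  0.11274815] [-6.95119236  2.60437141  0.11406158] [ 0.52189738  1.45335411 -0.03319815]
```

View pics/wrist11.png

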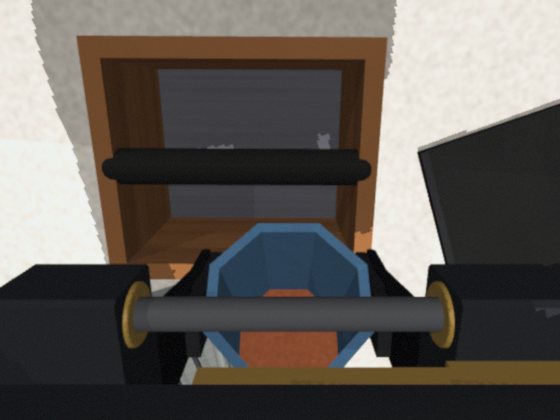

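View pics/scene11z.png

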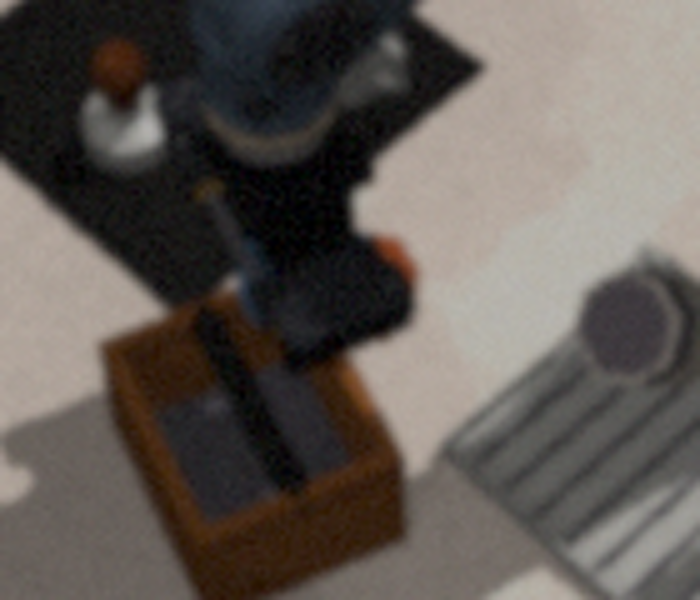

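```bash
python3 -m inch '{"dp":[[-10,0,0],[-20,0,0],[-10,0,5],[0,8,23],[0,11,29],[0,11,29],[0,9,24],[0,0,5],[20,0,0],[30,0,0],[30,0,0],[10,0,0],[0,0,0],[0,0,0]],"yaw":[0,0,0,0,0,0,0,0,0,0,0,0,0,0]}' 40
python3 - <<'E'
from rig import bot
import cv2,numpy as np
s=bot.read_state(); print(s['position'],s['force'],s['moment'])
for n in ['wrist','scene','top']:
    c=bot.capture(n); cv2.imwrite(f'pics/{n}12.png',c['color'][:,:,::-1]); np.savez(f'{n}12.npz',**c)
cv2.imwrite('pics/scene12z.png',cv2.resize(cv2.imread('pics/scene12.png')[180:300,200:340],None,fx=5,fy=5,interpolation=cv2.INTER_CUBIC))
cv2.imwrite('pics/top12z.png',cv2.resize(cv2.imread('pics/top12.png')[110:280,200:400],None,fx=4,fy=4,interpolation=cv2.INTER_CUBIC))
E
```

```text
time_s: 12.25
position: [0.5564, -0.0245, 0.0647]
tcp_rot: [[0.001, -0.306, -0.952], [-0.0, -0.952, 0.306], [-1.0, -0.0, -0.001]]
force: [0.3, 0.3, -2.6]
opening: 0.711
[ 0.5564403  -0.02451601  0.06474019] [ 0.29756434  0.32898323 -2.60184586] [-0.00857406 -0.11702144  0.00462307]
```

View pics/scene12z.png

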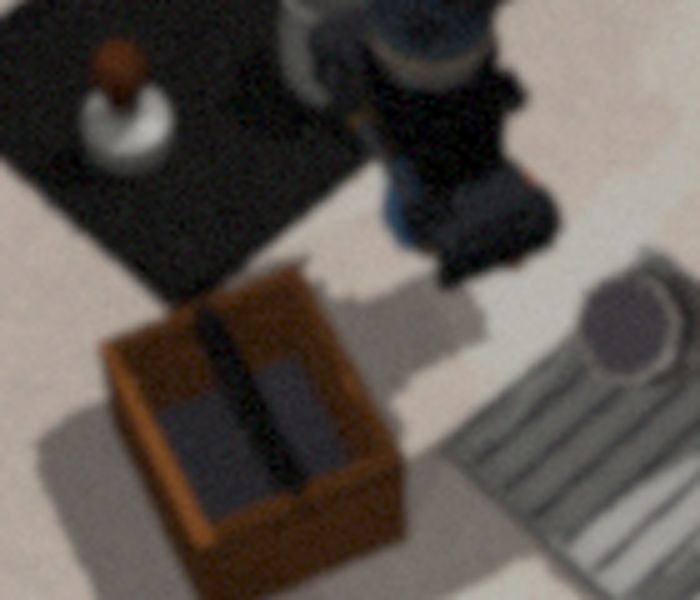

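View pics/top12z.png

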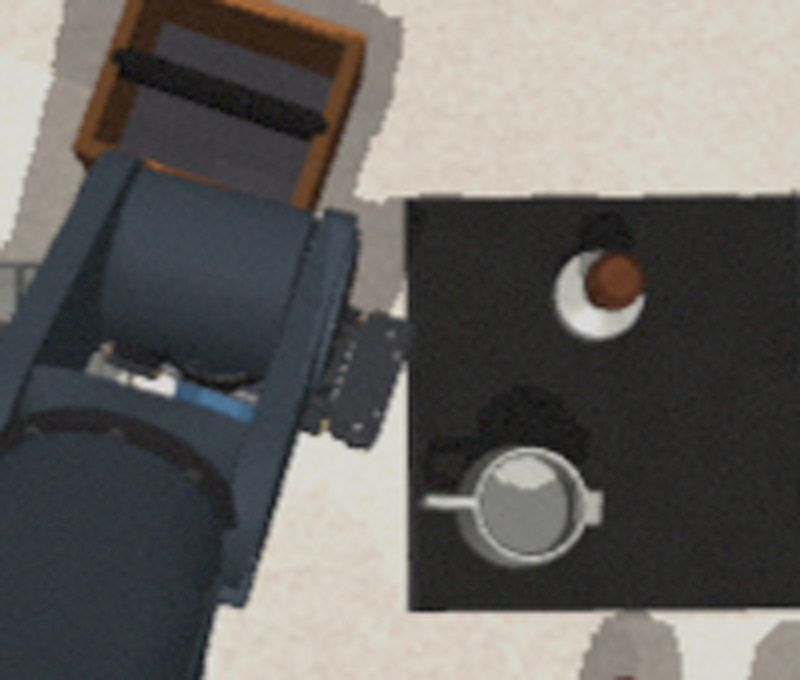

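View pics/wrist12.png

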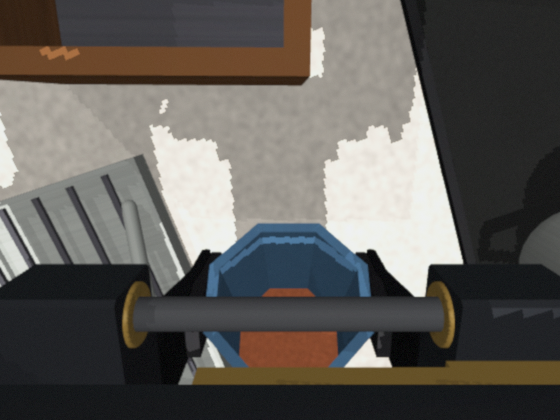

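```bash
python3 -m inch '{"dp":[[15,0,0],[15,0,0],[4,0,0],[3,0,0],[0,0,0]],"yaw":[0,0,0,0,0]}' 40;  python3 -m inch '{"dp":[[3,0,0],[3,0,0],[0,0,0]],"yaw":[0,0,0]}' 40
```

```text
time_s: 12.82
position: [0.5556, -0.0243, 0.0277]
tcp_rot: [[0.001, -0.306, -0.952], [-0.0, -0.952, 0.306], [-1.0, -0.0, -0.001]]
force: [-0.3, 0.3, -3.2]
opening: 0.712
time_s: 13.07
position: [0.5564, -0.0245, 0.0222]
tcp_rot: [[0.002, -0.306, -0.952], [-0.001, -0.952, 0.306], [-1.0, -0.0, -0.003]]
force: [0.2, -0.3, 2.2]
opening: 0.711
```

```bash
python3 -m inch '{"dp":[[3,0,-5.6],[3.3,0,-5.4],[3.6,0,-5.3],[4.2,0,-4.8],[4.6,0,-4.4],[4.9,0,-4],[0,0,0]],"yaw":[0,0,0,0,0,0,0]}' 40
python3 - <<'E'
from rig import bot
import cv2,numpy as np
s=bot.read_state(); print(s['position'],s['force'],s['moment'])
c=bot.capture('wrist'); cv2.imwrite('pics/wrist13.png',c['color'][:,:,::-1])
E
```

```text
time_s: 13.65
position: [0.5857, -0.034, -0.0012]
tcp_rot: [[0.004, -0.306, -0.952], [-0.001, -0.952, 0.306], [-1.0, -0.0, -0.004]]
force: [1.3, -1.2, 5.9]
opening: 0.709
[ 0.58565982 -0.03395033 -0.00122212] [ 1.30034214 -1.2267119   5.92567705] [ 0.12107984  0.06672074 -0.03223147]
```

View pics/wrist13.png

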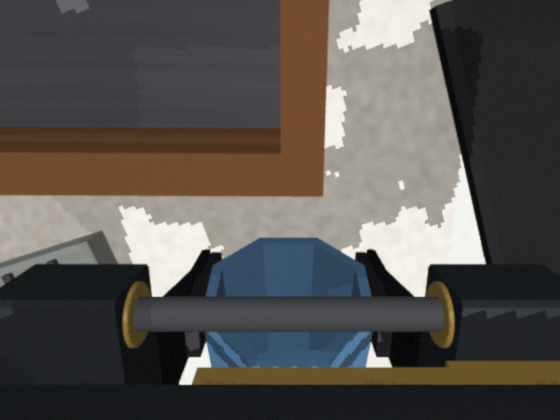

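```bash
python3 -m inch '{"dp":[[5.3,0,-3.5],[5,0,-2.5],[0,0,0]],"yaw":[0,0,0]}' 40;  python3 -m inch '{"dp":[[3,0,-1],[2,0,0],[0,0,0],[0,0,0]],"yaw":[0,0,0,0]}' 40
python3 - <<'E'
from rig import bot
import cv2,numpy as np
s=bot.read_state(); print(s['position'],s['force'],s['moment'])
for n in ['wrist','scene','top']:
    c=bot.capture(n); cv2.imwrite(f'pics/{n}14.png',c['color'][:,:,::-1]); np.savez(f'{n}14.npz',**c)
cv2.imwrite('pics/scene14z.png',cv2.resize(cv2.imread('pics/scene14.png')[180:300,200:340],None,fx=5,fy=5,interpolation=cv2.INTER_CUBIC))
E
```

```text
time_s: 13.95
position: [0.5926, -0.0362, -0.0112]
tcp_rot: [[0.007, -0.306, -0.952], [-0.002, -0.952, 0.306], [-1.0, -0.0, -0.007]]
force: [4.0, -0.5, 5.3]
opening: 0.708
time_s: 14.28
position: [0.595, -0.0369, -0.0153]
tcp_rot: [[0.01, -0.306, -0.952], [-0.003, -0.952, 0.306], [-1.0, -0.001, -0.01]]
force: [3.8, -1.1, 5.5]
opening: 0.71
[ 0.59497972 -0.03691    -0.01527865] [ 3.7670927  -1.05619903  5.49073943] [-0.09533036 -0.33702725  0.01494554]
```

View pics/wrist14.png

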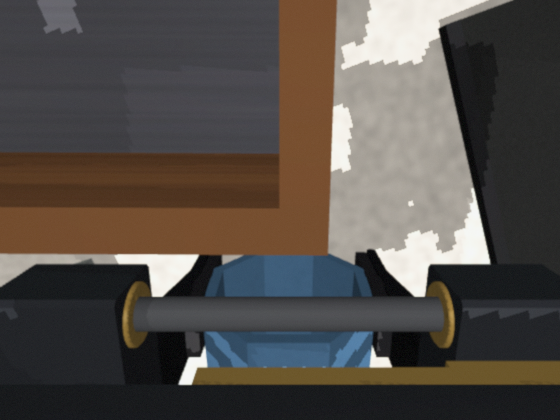

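View pics/scene14z.png

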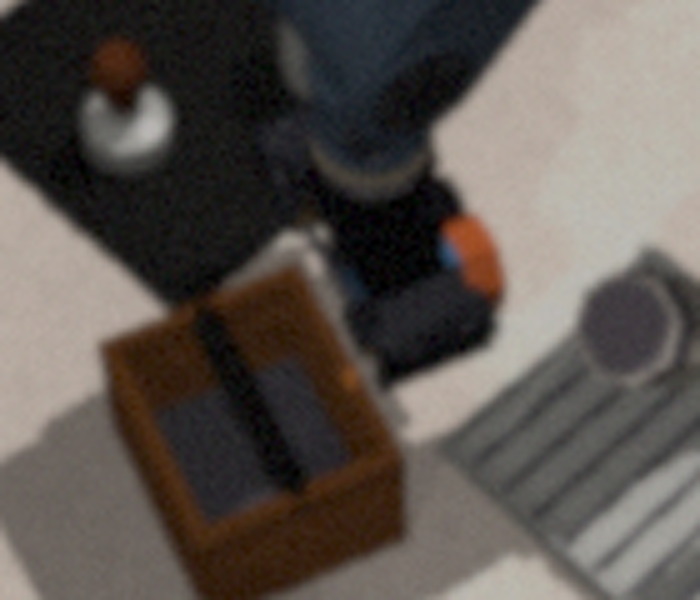

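```bash
python3 -m inch '{"dp":[[2,0,0],[1.5,0,0.5],[0,0,0.5],[0,0,0]],"yaw":[0,0,0,0]}' 40;  python3 -m inch '{"dp":[[0,0,0],[0,0,0],[0,0,0],[0,0,0]],"yaw":[0,0,0,0]}' 64;  python3 -m inch '{"dp":[[0,0,0],[0,0,0],[0,0,0],[0,0,0]],"yaw":[0,0,0,0]}' 76
python3 - <<'E'
from rig import bot
import cv2,numpy as np
s=bot.read_state(); print(s['position'],s['force'],s['moment'])
for n in ['wrist','scene']:
    c=bot.capture(n); cv2.imwrite(f'pics/{n}15.png',c['color'][:,:,::-1]); np.savez(f'{n}15.npz',**c)
cv2.imwrite('pics/scene15z.png',cv2.resize(cv2.imread('pics/scene15.png')[180:300,200:340],None,fx=5,fy=5,interpolation=cv2.INTER_CUBIC))
E
```

```text
time_s: 14.77
position: [0.5958, -0.0372, -0.0182]
tcp_rot: [[0.014, -0.306, -0.952], [-0.004, -0.952, 0.306], [-1.0, -0.001, -0.014]]
force: [5.3, -1.2, 7.4]
opening: 0.708
time_s: 15.1
position: [0.5878, -0.0347, -0.0215]
tcp_rot: [[-0.002, -0.306, -0.952], [0.001, -0.952, 0.306], [-1.0, 0.0, 0.002]]
force: [0.6, -0.1, 0.4]
opening: 0.736
time_s: 15.43
position: [0.5887, -0.035, -0.0213]
tcp_rot: [[-0.0, -0.306, -0.952], [0.0, -0.952, 0.306], [-1.0, -0.0, 0.001]]
force: [-0.6, -0.0, 0.2]
opening: 0.864
[ 0.58874664 -0.03498683 -0.02132533] [-0.63342772 -0.03636981  0.21516394] [-0.00124123  0.1080353  -0.01560075]
```

View pics/scene15z.png

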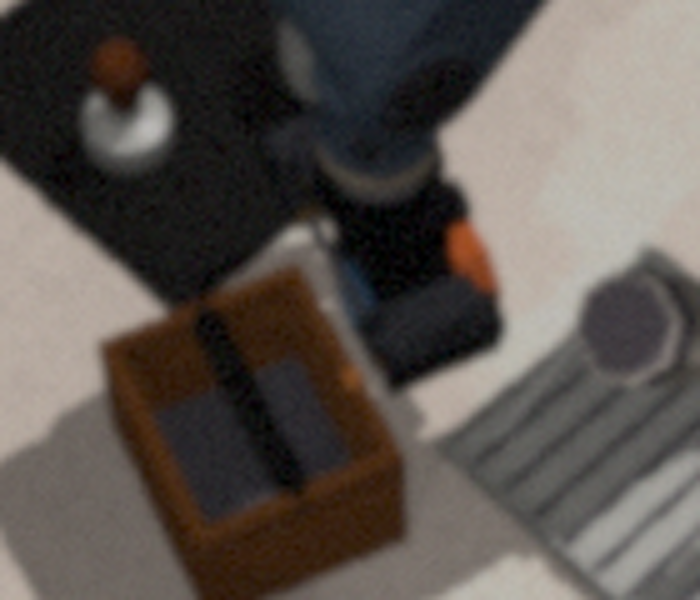

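```bash
python3 -m inch '{"dp":[[-15,0,0],[-30,0,0],[-40,0,0],[-40,0,10],[-30,0,20],[0,0,20],[0,0,0],[0,0,0]],"yaw":[0,0,0,0,0,0,0,0]}' 87
python3 - <<'E'
from rig import bot
import cv2,numpy as np
s=bot.read_state(); print(s['position'],s['force'],s['moment'],s['joint_positions'])
for n in ['wrist','scene','top']:
    c=bot.capture(n); cv2.imwrite(f'pics/{n}16.png',c['color'][:,:,::-1]); np.savez(f'{n}16.npz',**c)
cv2.imwrite('pics/scene16z.png',cv2.resize(cv2.imread('pics/scene16.png')[180:300,200:340],None,fx=5,fy=5,interpolation=cv2.INTER_CUBIC))
E
```

```text
time_s: 16.2
position: [0.5407, -0.0195, 0.1342]
tcp_rot: [[0.0, -0.305, -0.952], [-0.0, -0.952, 0.305], [-1.0, 0.0, -0.0]]
force: [0.6, 0.1, 0.3]
opening: 1.002
[ 0.54072298 -0.01950085  0.13418518] [0.57778894 0.11565436 0.26809511] [ 0.02865831 -0.02495482  0.02237511] [-1.39021373e+01  2.87613502e+01  9.78082870e+01 -2.85441831e-03
  5.34235855e+01  9.38838146e+01]
```

View pics/wrist16.png

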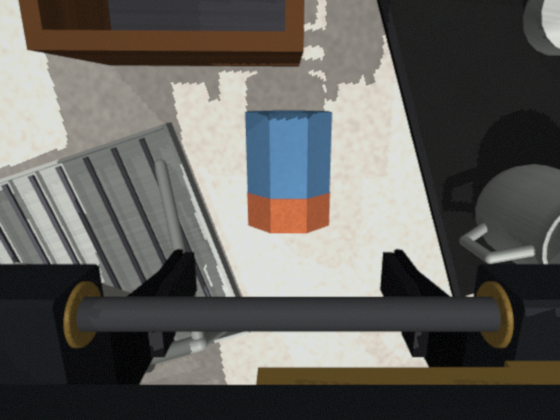

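View pics/scene16z.png

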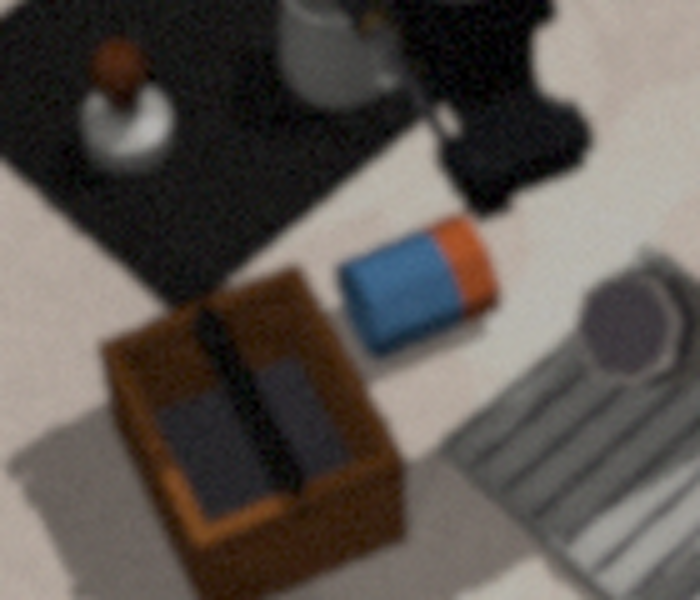

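View pics/top16.png

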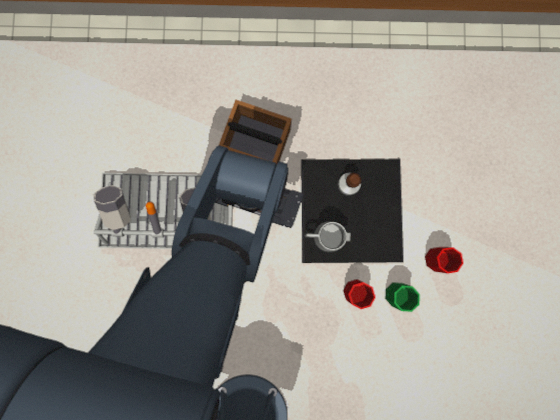

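```bash
python3 - <<'E'
from h import *
from rig import bot
s=bot.read_state(); p=np.array(s['position']);R=np.array(s['tcp_rot'])
C,K,T=load('wrist16.npz')
cv2.imwrite('pics/w16z.png',cv2.resize(C[95:245,225:355,::-1],None,fx=5,fy=5,interpolation=cv2.INTER_CUBIC)[:, :640])
for uv in [(270,232),(308,232),(269,113),(310,113)]:
    print(uv,((onz(K,T,uv,.062)-p)@R*1000).round(1))
for uv in [(247,200),(330,200),(246,125),(331,125)]:
    print('side z=.044',uv,((onz(K,T,uv,.044)-p)@R*1000).round(1))
E
```

```text
(270, 232) [ 71.  -13.7  19.1]
(308, 232) [71.  13.9 19.1]
(269, 113) [ 70.9 -13.4 -64.9]
(310, 113) [ 70.9  13.9 -64.9]
side z=.044 (247, 200) [ 89.  -31.8  -0.2]
side z=.044 (330, 200) [89.  31.2 -0.3]
side z=.044 (246, 125) [ 88.9 -30.9 -55.9]
side z=.044 (331, 125) [ 88.9  30.1 -56. ]
```

View pics/w16z.png

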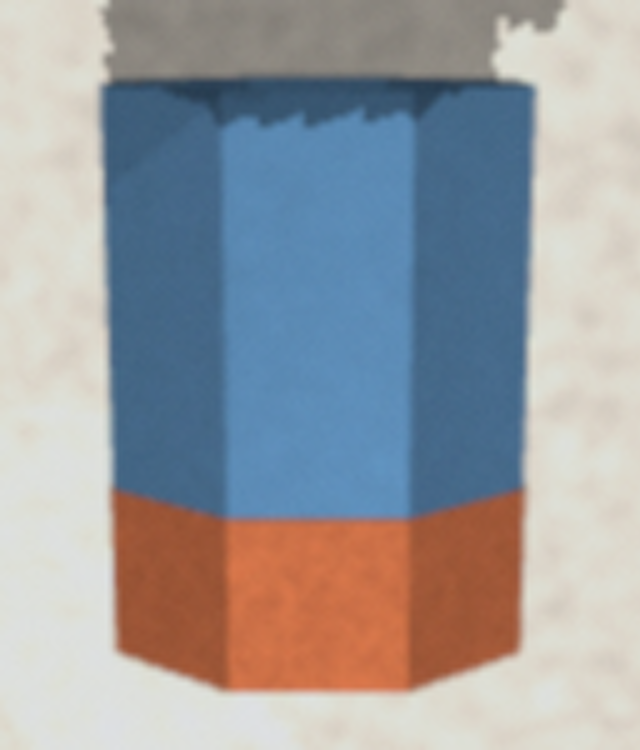

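```bash
python3 -m inch '{"dp":[[30,0,-9],[38,0,0],[38,0,0],[25,0,0],[12,0,0],[4,0,0],[0,0,0],[0,0,0]],"yaw":[0,0,0,0,0,0,0,0]}' 87;  python3 -m inch '{"dp":[[0,0,0],[0,0,0],[0,0,0],[0,0,0],[0,0,0],[0,0,0],[0,0,0]],"yaw":[0,0,0,0,0,0,0]}' 40
python3 - <<'E'
from rig import bot
import cv2,numpy as np
s=bot.read_state(); print(s['position'],s['force'],s['moment'],s['opening'])
for n in ['wrist']:
    c=bot.capture(n); cv2.imwrite(f'pics/{n}17.png',c['color'][:,:,::-1]); np.savez(f'{n}17.npz',**c)
E
```

```text
time_s: 17.02
position: [0.5511, -0.0229, -0.0126]
tcp_rot: [[0.002, -0.306, -0.952], [-0.0, -0.952, 0.306], [-1.0, -0.0, -0.002]]
force: [-0.7, 0.3, -0.4]
opening: 0.995
time_s: 17.6
position: [0.5503, -0.0226, -0.0124]
tcp_rot: [[0.001, -0.306, -0.952], [-0.0, -0.952, 0.306], [-1.0, -0.0, -0.001]]
force: [-1.3, 0.0, 5.5]
opening: 0.711
[ 0.5503365  -0.02261089 -0.01241673] [-1.33090726  0.03913021  5.47213436] [ 0.08310796  0.11728399 -0.01543425] 0.7110084631344432
```

View pics/wrist17.png

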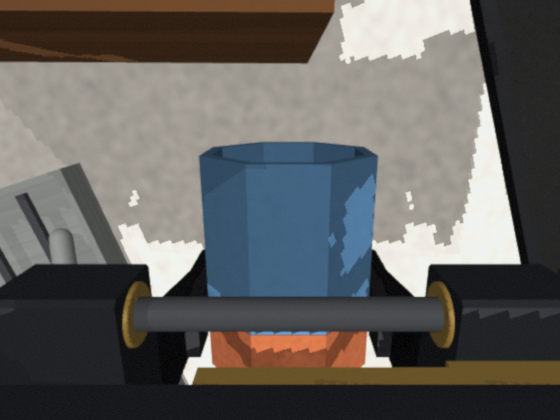

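```bash
python3 -m inch '{"dp":[[-8,0,0],[-20,0,0],[-35,0,0],[-38,0,0],[-30,0,0],[-12,0,0],[0,0,0],[0,0,0],[0,0,0],[0,0,0],[0,0,0],[0,0,0],[0,0,0],[0,0,0],[0,0,0],[0,0,0],[0,0,0],[0,0,0],[0,0,0],[0,0,0]],"yaw":[0,0,0,0,0,0,-4,-7,-7,-7,-7,-7,-7,-7,-7,-7,-7,-7,-7,-7]}' 40;  python3 -m inch '{"dp":[[0,0,0],[0,0,0],[0,0,0],[0,0,0],[0,0,0],[0,0,0],[0,0,0],[0,0,0],[0,0,0],[0,0,0],[0,0,0],[0,0,0],[0,0,0],[0,0,0],[0,0,0]],"yaw":[-7,-7,-7,-7,-7,-7,-7,-7,-7,-7,-7,-5,-3,0,0]}' 40
python3 - <<'E'
from h import *
from rig import bot
s=bot.read_state(); p=np.array(s['position']);R=np.array(s['tcp_rot']); print(p,s['force'],s['moment'],s['opening'],s['joint_positions'])
print(np.degrees(np.arctan2(R[1,1],R[0,1])))
W=np.array([[.6803,.0842,.102],[.6342,-.0577,.102]])
print(((W-p)@R*1000).round(1))
for n in ['wrist','scene']:
    c=bot.capture(n); cv2.imwrite(f'pics/{n}18.png',c['color'][:,:,::-1]); np.savez(f'{n}18.npz',**c)
cv2.imwrite('pics/scene18z.png',cv2.resize(cv2.imread('pics/scene18.png')[160:300,200:340],None,fx=4.2,fy=4.2,interpolation=cv2.INTER_CUBIC))
E
```

```text
time_s: 19.32
position: [0.5489, -0.0223, 0.1294]
tcp_rot: [[-0.002, 0.976, -0.216], [0.0, -0.216, -0.976], [-1.0, -0.002, -0.0]]
force: [0.1, -0.3, -3.0]
opening: 0.709
time_s: 20.57
position: [0.5493, -0.0224, 0.1295]
tcp_rot: [[-0.001, 0.307, 0.952], [0.0, 0.952, -0.307], [-1.0, -0.0, -0.001]]
force: [0.5, -0.9, -2.9]
opening: 0.71
[ 0.54925261 -0.02235794  0.12953696] [ 0.45320463 -0.94368961 -2.92523457] [ 0.07770946 -0.14890353  0.01849146] 0.7101315694869191 [-1.39815690e+01  2.97521005e+01  9.67431191e+01  1.99033678e-03
  5.35811528e+01 -8.60930865e+01]
72.11033720473617
[[ 27.4 141.7  92. ]
 [ 27.4  -7.5  91.7]]
```

View pics/wrist18.png

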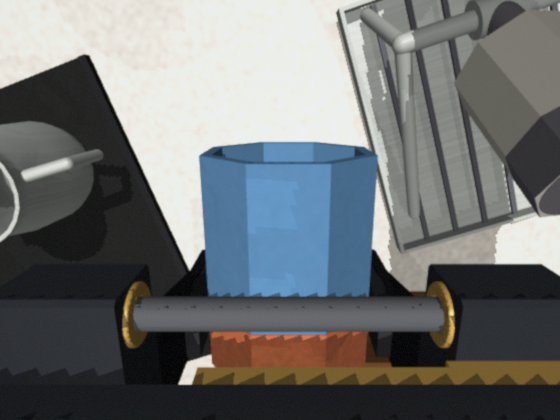

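View pics/scene18z.png

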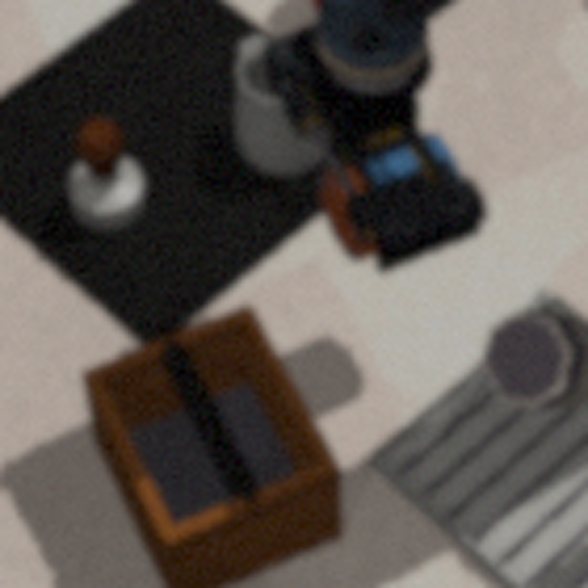

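```bash
python3 -m inch '{"dp":[[0,10,14],[0,15,22],[0,15,22],[0,5,10],[15,0,0],[15,0,0],[4,0,0],[0,0,0],[0,0,0]],"yaw":[0,0,0,0,0,0,0,0,0]}' 40
python3 - <<'E'
from h import *
from rig import bot
s=bot.read_state(); p=np.array(s['position']);R=np.array(s['tcp_rot']); print(p,s['force'],s['moment'],s['opening'])
W=np.array([[.6803,.0842,.102],[.6342,-.0577,.102]])
print(((W-p)@R*1000).round(1))
for n in ['wrist','scene','top']:
    c=bot.capture(n); cv2.imwrite(f'pics/{n}19.png',c['color'][:,:,::-1]); np.savez(f'{n}19.npz',**c)
cv2.imwrite('pics/scene19z.png',cv2.resize(cv2.imread('pics/scene19.png')[160:300,200:340],None,fx=4.2,fy=4.2,interpolation=cv2.INTER_CUBIC))
E
python3 -m inch '{"dp":[[3,0,0],[3,0,0],[0,0,0]],"yaw":[0,0,0]}' 40;python3 -m inch '{"dp":[[2,0,0],[0,0,0]],"yaw":[0,0]}' 40
```

```text
time_s: 21.42
position: [0.6282, -0.0005, 0.0958]
tcp_rot: [[-0.001, 0.306, 0.952], [0.0, 0.952, -0.306], [-1.0, -0.0, -0.001]]
force: [0.1, -0.6, -2.9]
opening: 0.708
[ 6.28213003e-01 -5.03698916e-04  9.57858445e-02] [ 0.0931769  -0.57300443 -2.87070433] [ 0.04313458 -0.20403248  0.0155554 ] 0.7075728364889298
[[ -6.2  96.6  23.6]
 [ -6.2 -52.6  23.2]]
time_s: 21.82
position: [0.628, -0.0005, 0.0895]
tcp_rot: [[-0.001, 0.306, 0.952], [0.0, 0.952, -0.306], [-1.0, -0.0, -0.001]]
force: [-0.8, 1.2, -3.9]
opening: 0.71
time_s: 21.98
position: [0.6284, -0.0005, 0.0876]
tcp_rot: [[0.0, 0.306, 0.952], [0.0, 0.952, -0.306], [-1.0, 0.0, -0.0]]
force: [0.6, 0.4, -3.3]
opening: 0.711
```

View pics/scene19z.png

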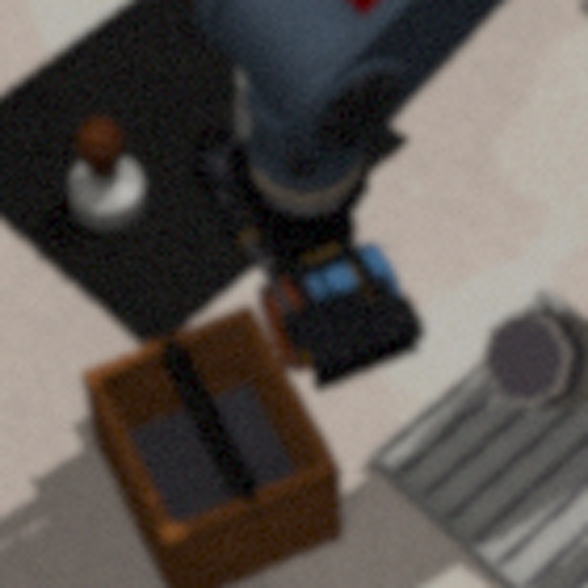

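```bash
python3 -m inch '{"dp":[[-5,0,0],[0,0,4],[3,0,0],[0,0,0]],"yaw":[0,0,0,0]}' 40;python3 -m inch '{"dp":[[2,0,0],[0,0,0]],"yaw":[0,0]}' 40;python3 -m inch '{"dp":[[2,0,0],[0,0,0]],"yaw":[0,0]}' 40;python3 -m inch '{"dp":[[2,0,0],[0,0,0]],"yaw":[0,0]}' 40
```

```text
time_s: 22.32
position: [0.6325, -0.0019, 0.0897]
tcp_rot: [[0.0, 0.306, 0.952], [-0.0, 0.952, -0.306], [-1.0, -0.0, 0.0]]
force: [-1.5, 0.8, -3.7]
opening: 0.712
time_s: 22.48
position: [0.6323, -0.0017, 0.0876]
tcp_rot: [[-0.0, 0.306, 0.952], [-0.0, 0.952, -0.306], [-1.0, -0.0, 0.0]]
force: [0.2, -1.0, -2.8]
opening: 0.711
time_s: 22.65
position: [0.6321, -0.0016, 0.0872]
tcp_rot: [[0.0, 0.306, 0.952], [-0.0, 0.952, -0.306], [-1.0, -0.0, 0.0]]
force: [-2.1, -0.5, 5.1]
opening: 0.709
time_s: 22.82
position: [0.6314, -0.0014, 0.0862]
tcp_rot: [[-0.001, 0.305, 0.952], [0.0, 0.952, -0.305], [-1.0, -0.0, -0.001]]
force: [-5.8, 1.5, 10.1]
opening: 0.706
```

```bash
python3 -m inch '{"dp":[[1.8,0,-2.4],[2.1,0,-2.4],[2.3,0,-2.1],[2.5,0,-2],[0,0,0]],"yaw":[0,0,0,0,0]}' 40
python3 - <<'E'
from h import *
from rig import bot
s=bot.read_state(); p=np.array(s['position']);R=np.array(s['tcp_rot']); print(p,s['force'],s['moment'],s['opening'])
W=np.array([[.6803,.0842,.102],[.6342,-.0577,.102]])
print(((W-p)@R*1000).round(1))
for n in ['wrist','scene']:
    c=bot.capture(n); cv2.imwrite(f'pics/{n}20.png',c['color'][:,:,::-1]); np.savez(f'{n}20.npz',**c)
E
```

```text
time_s: 23.23
position: [0.6253, 0.0006, 0.0771]
tcp_rot: [[0.004, 0.306, 0.952], [-0.001, 0.952, -0.306], [-1.0, 0.0, 0.004]]
force: [-1.3, -0.8, 5.8]
opening: 0.707
[6.25254737e-01 6.03762331e-04 7.71150765e-02] [-1.32471523 -0.75673032  5.81437202] [-0.1038068  -0.19123064  0.00528869] 0.707292817907098
[[-24.7  96.4  27. ]
 [-24.8 -52.8  26.4]]
```

View pics/wrist20.png

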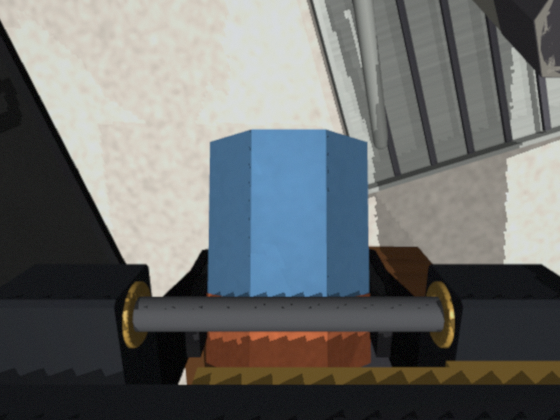

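```bash
python3 -m inch '{"dp":[[2.6,0,-1.8],[2.8,0,-1.6],[3,0,-1.4],[3,0,-1.1],[3.1,0,-0.8],[3.2,0,-0.5],[0,0,0]],"yaw":[0,0,0,0,0,0,0]}' 40
python3 - <<'E'
from h import *
from rig import bot
s=bot.read_state(); p=np.array(s['position']);R=np.array(s['tcp_rot']); print(p,s['force'],s['moment'],s['opening'])
W=np.array([[.6803,.0842,.102],[.6342,-.0577,.102]])
print(((W-p)@R*1000).round(1))
for n in ['wrist','scene']:
    c=bot.capture(n); cv2.imwrite(f'pics/{n}21.png',c['color'][:,:,::-1]); np.savez(f'{n}21.npz',**c)
E
```

```text
time_s: 23.92
position: [0.6181, 0.0031, 0.0595]
tcp_rot: [[0.003, 0.306, 0.952], [-0.001, 0.952, -0.306], [-1.0, 0.0, 0.003]]
force: [-2.6, -0.6, 5.2]
opening: 0.714
[0.61811849 0.00307225 0.05948236] [-2.60654792 -0.63523126  5.23113819] [ 0.05252899 -0.10340987  0.0347478 ] 0.7138920103221724
[[-42.4  96.3  34.5]
 [-42.4 -52.9  34. ]]
```

View pics/wrist21.png

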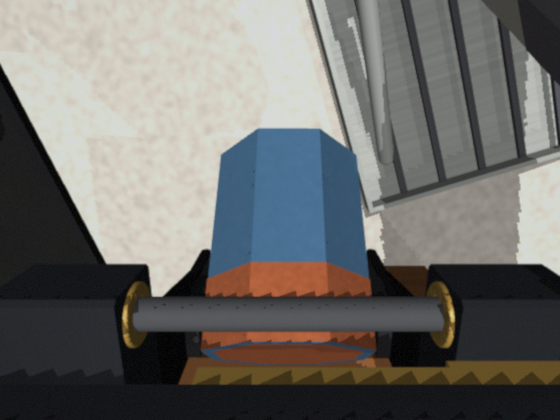

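```bash
cat > tilt.py <<'E'
from h import *
from scipy.optimize import least_squares
def cuptilt(K,T,R,p,uvs,band,side=1):
    # uvs: 4 corner px of the upper flat: mouth L,R, band boundary L,R ; unknown: theta (bottom-up tilt), y, a point (z,x) of boundary in tool frame
    def pts(q):
        th,y,z,x=q
        # tool frame: x down, z ; axis towards mouth = (-z cos, +x sin)
        m=np.array([np.sin(th),0,-np.cos(th)])
        b=np.array([x,y,z]); w=np.array([0,.0128,0]); L=.085-band
        return [b+m*L-w,b+m*L+w,b-w,b+w]
    def f(q): return np.ravel([proj(K,T,p+R@v)-u for v,u in zip(pts(q),uvs)])
    r=least_squares(f,[.8,0,0,-.06]); return r.x,r.fun
E
python3 - <<'E'
from h import *
from tilt import cuptilt
from rig import bot
s=bot.read_state(); p=np.array(s['position']);R=np.array(s['tcp_rot'])
C,K,T=load('wrist16.npz'); 
# band from wrist16 (tool then facing box): use plane z=.062
a=onz(K,T,(288,95+518/5),.062);b=onz(K,T,(288,95+690/5),.062);print('band',np.linalg.norm(a-b)); band=np.linalg.norm(a-b)
C,K,T=load('wrist21.npz')
cv2.imwrite('pics/w21z.png',cv2.resize(C[115:375,190:390,::-1],None,fx=2.3*1.0,fy=2.3,interpolation=cv2.INTER_CUBIC))
x,f=cuptilt(K,T,R,p,[(259.5,128),(320.5,128),(249,262),(331,262)],band); print(np.degrees(x[0]),x[1:]*1000,f.round(1))
E
```

```text
band 0.02590136125561105
49.769756405869884 [  1.08968033 -29.51601096 -77.58384798] [-1.6  0.1  1.1  0.2  0.7 -0.1 -0.3 -0.1]
```

View pics/w21z.png

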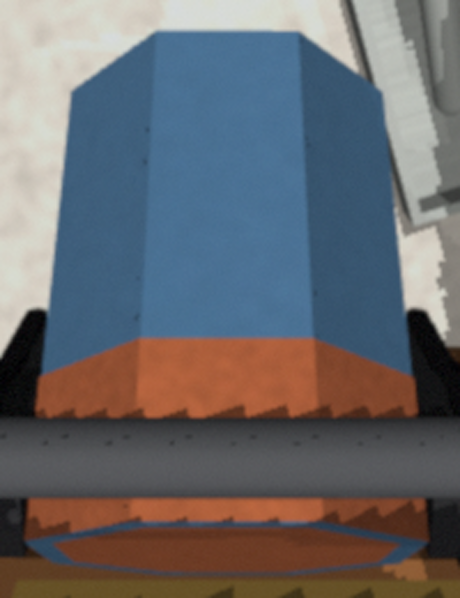

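```bash
python3 - <<'E'
from h import *
from tilt import cuptilt
from rig import bot
s=bot.read_state(); p=np.array(s['position']);R=np.array(s['tcp_rot'])
C,K,T=load('wrist21.npz')
for uv in ([(257.4,128.2),(320,128.2),(250,262),(326,262)],[(257.4,128.2),(320,128.2),(249.5,262),(328,262)]):
    x,f=cuptilt(K,T,R,p,uv,.0255); th=x[0]; print(np.degrees(th),x[1:]*1000,f.round(1))
    b=np.array([x[3],x[1],x[2]]); m=np.array([np.sin(th),0,-np.cos(th)]); nin=np.array([np.cos(th),0,np.sin(th)])
    ax=b+.031*nin; fl=ax-m*(.0255-.006); ce=ax+m*(.0425-.0255)
    print('center tool',(ce*1000).round(1),'floor',(fl*1000).round(1),'bottom',((ax-m*.0255)*1000).round(1))
E
```

```text
46.59277740546498 [  0.51240738 -26.43432365 -70.82052809] [ 0.  -0.1 -0.8 -0.   0.2  0.   0.5  0.1]
center tool [-37.2   0.5 -15.6] floor [-63.7   0.5   9.5] bottom [-68.    0.5  13.6]
48.368216474395965 [  0.65575967 -27.92483741 -74.11554303] [-0.  -0.  -0.1  0.   0.  -0.   0.1  0. ]
center tool [-40.8   0.7 -16. ] floor [-68.1   0.7   8.2] bottom [-72.6   0.7  12.2]
```

```bash
python3 -m inch '{"dp":[[-6,0,0],[-15,0,0],[-30,0,0],[-35,0,0],[-35,0,0],[-29,0,0],[0,10,-5],[0,25,-12.4],[0,29,-14.3],[0,29,-14.3],[0,29,-14.3],[0,29,-14.3],[0,29,-14.3],[0,20,-10],[0,7,-3],[0,0,0],[0,0,0],[0,0,0],[0,0,0],[0,0,0]],"yaw":[0,0,0,0,0,0,0,0,0,0,0,0,0,0,0,-6,-6,-6.3,0,0]}' 40
python3 - <<'E'
from h import *
from rig import bot
s=bot.read_state(); p=np.array(s['position']);R=np.array(s['tcp_rot']); print(p,s['force'],s['moment'],s['opening'],np.degrees(np.arctan2(R[1,1],R[0,1])),s['joint_positions'])
for n in ['wrist','scene','top']:
    c=bot.capture(n); cv2.imwrite(f'pics/{n}22.png',c['color'][:,:,::-1]); np.savez(f'{n}22.npz',**c)
cv2.imwrite('pics/scene22z.png',cv2.resize(cv2.imread('pics/scene22.png')[190:350,270:430],None,fx=4,fy=4,interpolation=cv2.INTER_CUBIC))
E
```

```text
time_s: 25.68
position: [0.5825, 0.231, 0.2063]
tcp_rot: [[-0.002, -0.006, 1.0], [-0.001, 1.0, 0.006], [-1.0, -0.001, -0.002]]
force: [0.2, 0.5, -1.6]
opening: 0.71
[0.58248262 0.23104638 0.20632846] [ 0.19354321  0.54748268 -1.56538969] [ 0.06442206 -0.20826779  0.00532715] 0.7098337713824495 90.31583441509792 [ 1.14379176e+01  2.98787135e+01  8.11848546e+01 -9.64873841e-03
  6.90592638e+01 -7.88744250e+01]
```

View pics/wrist22.png

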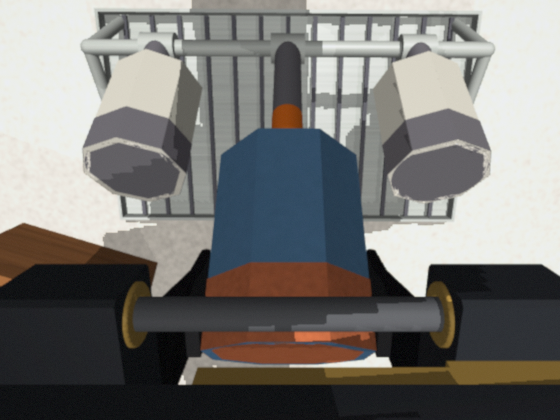

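View pics/scene22z.png

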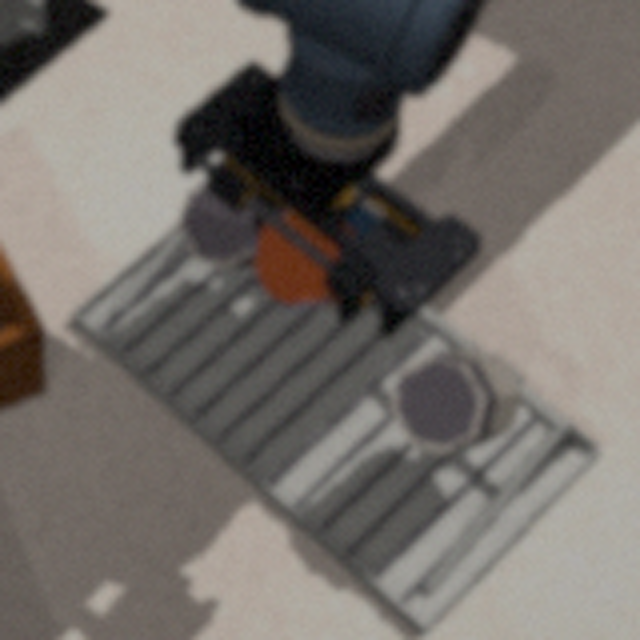

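```bash
python3 - <<'E'
from h import *
from tilt import cuptilt
from rig import bot
s=bot.read_state(); p=np.array(s['position']);R=np.array(s['tcp_rot'])
C,K,T=load('wrist22.npz')
cv2.imwrite('pics/w22z.png',cv2.resize(C[20:280,190:390,::-1],None,fx=2.3,fy=2.3,interpolation=cv2.INTER_CUBIC))
# rail points on z=.075
for uv in [(120,48),(288,48),(460,48)]: print('rail',onz(K,T,uv,.078).round(4))
root=np.array([.469,.2284,.075]); d=np.array([np.cos(np.radians(50)),.004,np.sin(np.radians(50))])
for t in (0,.03,.06,.08,.105): print(t,proj(K,T,root+d*t).round(1))
x,f=cuptilt(K,T,R,p,[(259.5,128.3),(321,128.3),(249.5,262),(328,262)],.0255); print(np.degrees(x[0]),x[1:]*1000,f.round(1))
tip=root+d*.105; print('tip tool',((tip-p)@R*1000).round(1))
E
```

```text
rail [0.4662 0.1015 0.078 ]
rail [0.4654 0.2314 0.078 ]
rail [0.4645 0.3644 0.078 ]
0 [284.2  53.5]
0.03 [284.   77.9]
0.06 [283.7 105.3]
0.08 [283.5 125.7]
0.105 [283.3 153.8]
48.086522046313156 [  1.4396061  -28.10088857 -72.7679878 ] [-1.5  0.  -0.6  0.   1.  -0.   0.7 -0. ]
tip tool [ 51.6  -2.  -46.5]
```

View pics/w22z.png

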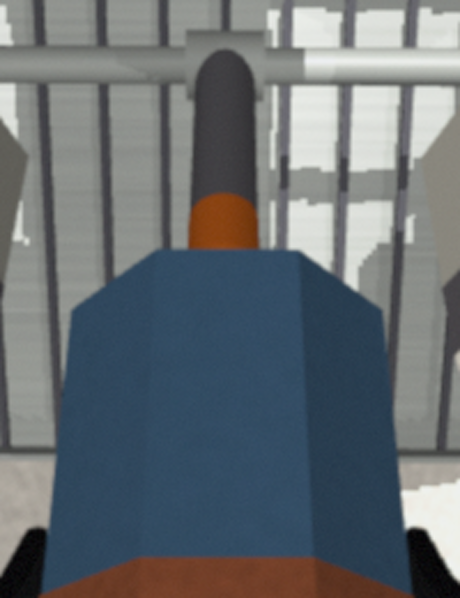

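```bash
python3 -m inch '{"dp":[[5,0,6],[8,0,9.6],[8,0,9.6],[2,0,2.4],[0,0,0],[0,0,0]],"yaw":[0,0,0,0,0,0]}' 40
python3 - <<'E'
from h import *
from tilt import cuptilt
from rig import bot
s=bot.read_state(); p=np.array(s['position']);R=np.array(s['tcp_rot']); print(p,s['force'])
for n in ['wrist','scene']:
    c=bot.capture(n); cv2.imwrite(f'pics/{n}23.png',c['color'][:,:,::-1]); np.savez(f'{n}23.npz',**c)
C,K,T=load('wrist23.npz')
cv2.imwrite('pics/w23z.png',cv2.resize(C[20:280,150:430,::-1],None,fx=2.3,fy=2.3,interpolation=cv2.INTER_CUBIC))
root=np.array([.467,.231,.075]); d=np.array([np.cos(np.radians(50)),.004,np.sin(np.radians(50))]);d/=np.linalg.norm(d)
for t in (0,.03,.06,.105): print(t,proj(K,T,root+d*t).round(1))
tip=root+d*.105; print('tip tool',((tip-p)@R*1000).round(1))
E
```

```text
time_s: 26.33
position: [0.6107, 0.2315, 0.1835]
tcp_rot: [[-0.002, -0.008, 1.0], [-0.0, 1.0, 0.008], [-1.0, -0.0, -0.002]]
force: [-0.1, 0.1, -3.0]
opening: 0.709
[0.61068524 0.23151405 0.18352616] [-0.08831116  0.06247181 -3.01061029]
0 [287.6   3.4]
0.03 [287.5  27.4]
0.06 [287.4  54.8]
0.105 [287.2 104.3]
tip tool [ 28.2   0.5 -76.1]
```

View pics/w23z.png

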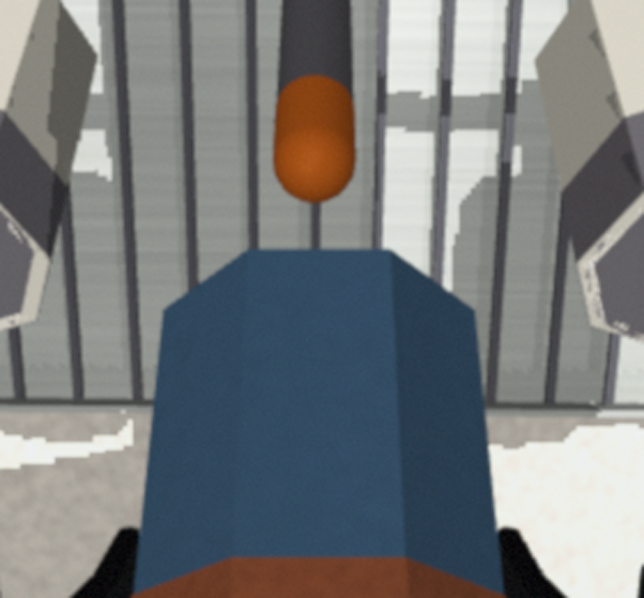

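```bash
python3 -m inch '{"dp":[[4,0,-3.4],[9.6,0,-8],[9.6,0,-8],[9.6,0,-8],[9.6,0,-8],[4,0,-3.4],[0,0,0]],"yaw":[0,0,0,0,0,0,0]}' 40
python3 - <<'E'
from h import *
from rig import bot
s=bot.read_state(); p=np.array(s['position']);R=np.array(s['tcp_rot']); print(p,s['force'],s['moment'])
for n in ['wrist','scene']:
    c=bot.capture(n); cv2.imwrite(f'pics/{n}24.png',c['color'][:,:,::-1]); np.savez(f'{n}24.npz',**c)
C=cv2.imread('pics/wrist24.png')
root=np.array([.467,.231,.075]); d=np.array([np.cos(np.radians(50)),.004,np.sin(np.radians(50))]);d/=np.linalg.norm(d)
tip=root+d*.105; print('tip tool',((tip-p)@R*1000).round(1))
cv2.imwrite('pics/scene24z.png',cv2.resize(cv2.imread('pics/scene24.png')[190:350,270:430],None,fx=4,fy=4,interpolation=cv2.INTER_CUBIC))
E
```

```text
time_s: 27.02
position: [0.5698, 0.2313, 0.1372]
tcp_rot: [[-0.003, -0.009, 1.0], [-0.001, 1.0, 0.009], [-1.0, -0.001, -0.003]]
force: [-0.6, 0.8, -2.0]
opening: 0.712
[0.56977746 0.23129944 0.13715062] [-0.59915973  0.84246546 -2.04930803] [ 0.08411626 -0.1072974   0.07978146]
tip tool [-18.2   0.4 -35.3]
```

View pics/wrist24.png

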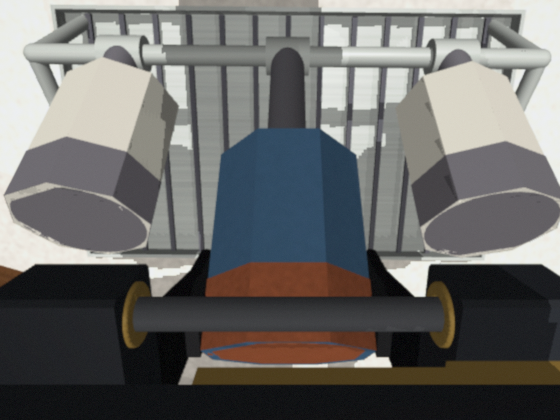

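```bash
python3 -m inch '{"dp":[[7,0,-6],[9.6,0,-8],[9.6,0,-8],[6,0,-5],[2,0,-2],[0,0,0]],"yaw":[0,0,0,0,0,0]}' 40
python3 - <<'E'
from h import *
from rig import bot
s=bot.read_state(); p=np.array(s['position']);R=np.array(s['tcp_rot']); print(p,s['force'],s['moment'])
for n in ['wrist','scene']:
    c=bot.capture(n); cv2.imwrite(f'pics/{n}25.png',c['color'][:,:,::-1]); np.savez(f'{n}25.npz',**c)
root=np.array([.467,.231,.075]); d=np.array([np.cos(np.radians(50)),.004,np.sin(np.radians(50))]);d/=np.linalg.norm(d)
tip=root+d*.105; print('tip tool',((tip-p)@R*1000).round(1))
cv2.imwrite('pics/scene25z.png',cv2.resize(cv2.imread('pics/scene25.png')[190:350,270:430],None,fx=4,fy=4,interpolation=cv2.INTER_CUBIC))
E
```

```text
time_s: 27.62
position: [0.5424, 0.2311, 0.1034]
tcp_rot: [[-0.001, -0.009, 1.0], [-0.0, 1.0, 0.009], [-1.0, -0.0, -0.001]]
force: [-0.1, -0.7, -2.8]
opening: 0.709
[0.54238656 0.23108717 0.10343965] [-0.05322209 -0.73604555 -2.8091346 ] [ 0.09673491 -0.19000205  0.01524441]
tip tool [-52.    0.4  -7.9]
```

View pics/wrist25.png

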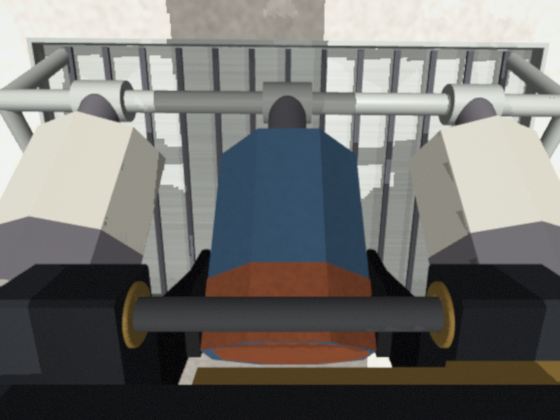

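View pics/scene25z.png

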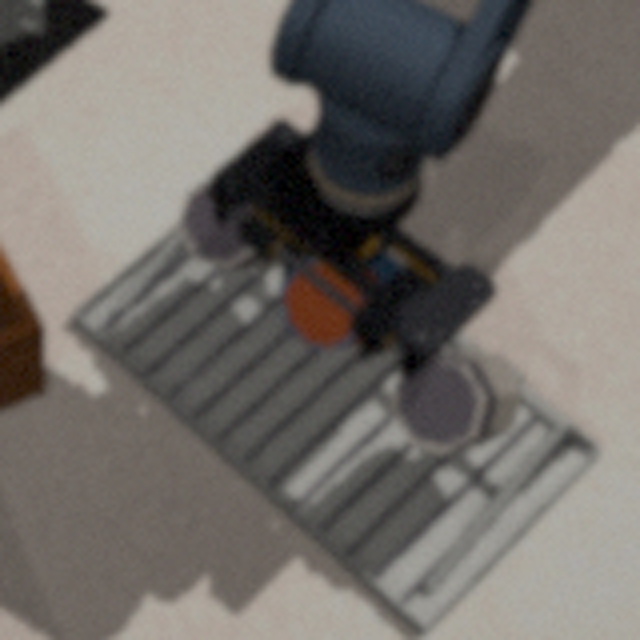

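```bash
python3 -m inch '{"dp":[[5,0,-4],[4.2,0,-3.7],[2.5,0,3],[2.5,0,3],[0,0,0],[0,0,0]],"yaw":[0,0,0,0,0,0]}' 40; for i in 1 ; do python3 -m inch '{"dp":[[2.3,0,-1.9],[0,0,0]],"yaw":[0,0]}' 40; done; python3 -m inch '{"dp":[[1.5,0,-1.3],[0,0,0]],"yaw":[0,0]}' 40;python3 -m inch '{"dp":[[1.5,0,-1.3],[0,0,0]],"yaw":[0,0]}' 40
```

```text
time_s: 28.22
position: [0.5417, 0.2311, 0.0894]
tcp_rot: [[0.0, -0.009, 1.0], [-0.0, 1.0, 0.009], [-1.0, -0.0, 0.0]]
force: [-0.9, -0.2, -3.3]
opening: 0.709
time_s: 28.38
position: [0.5392, 0.2311, 0.0872]
tcp_rot: [[-0.0, -0.009, 1.0], [-0.0, 1.0, 0.009], [-1.0, -0.0, -0.0]]
force: [0.4, -0.8, -3.2]
opening: 0.711
time_s: 28.55
position: [0.5377, 0.231, 0.0856]
tcp_rot: [[-0.001, -0.009, 1.0], [-0.0, 1.0, 0.009], [-1.0, -0.0, -0.001]]
force: [-1.5, -0.1, -2.9]
opening: 0.709
time_s: 28.72
position: [0.5364, 0.231, 0.0842]
tcp_rot: [[-0.001, -0.009, 1.0], [-0.0, 1.0, 0.009], [-1.0, -0.0, -0.001]]
force: [-0.2, -0.1, -2.8]
opening: 0.715
```

```bash
python3 -m inch '{"dp":[[1.5,0,-1.3],[0,0,0]],"yaw":[0,0]}' 40; python3 -m inch '{"dp":[[1.5,0,-1.3],[0,0,0]],"yaw":[0,0]}' 40 | grep -E 'position|force'
python3 - <<'E'
from h import *
from rig import bot
s=bot.read_state(); p=np.array(s['position']);R=np.array(s['tcp_rot']); print(p,s['force'],s['moment'])
for n in ['wrist','scene']:
    c=bot.capture(n); cv2.imwrite(f'pics/{n}26.png',c['color'][:,:,::-1]); np.savez(f'{n}26.npz',**c)
cv2.imwrite('pics/scene26z.png',cv2.resize(cv2.imread('pics/scene26.png')[200:320,290:430],None,fx=5,fy=5,interpolation=cv2.INTER_CUBIC))
E
```

```text
time_s: 28.88
position: [0.5351, 0.2311, 0.0828]
tcp_rot: [[-0.0, -0.009, 1.0], [-0.0, 1.0, 0.009], [-1.0, -0.0, -0.0]]
force: [0.2, 0.1, -1.8]
opening: 0.71
position: [0.5349, 0.2312, 0.0822]
force: [-0.9, -0.0, 4.3]
[0.53494971 0.23116028 0.08224287] [-8.95960553e-01 -3.71683781e-03  4.30853393e+00] [-0.0154032   0.0251171  -0.05977274]
```

View pics/scene26z.png

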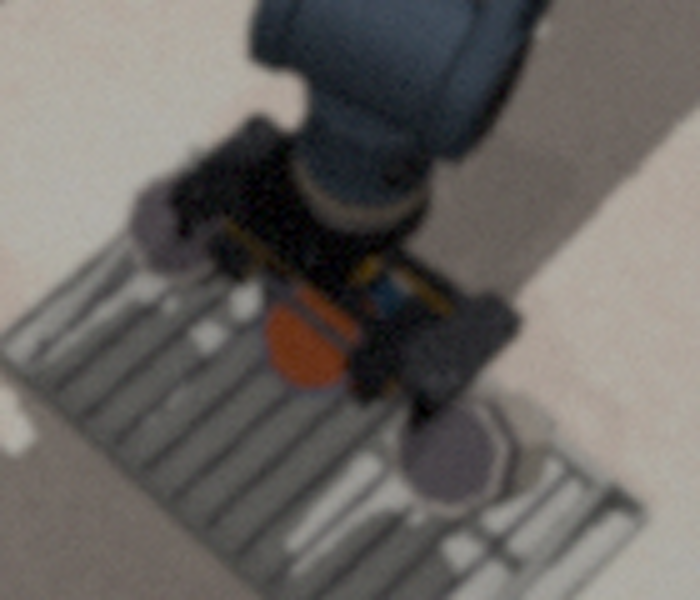

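View pics/wrist26.png

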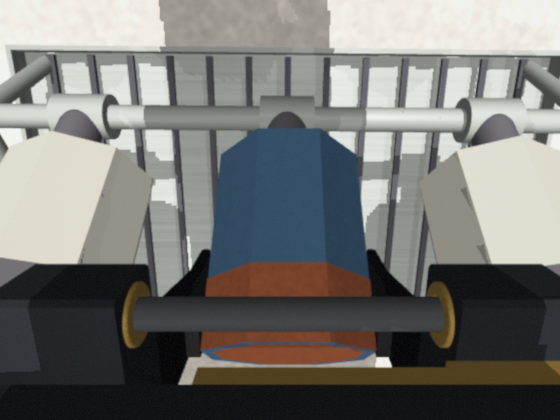

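```bash
python3 -m inch '{"dp":[[1.3,0,1.5],[0,0,0]],"yaw":[0,0]}' 40| grep -E 'position|force'; python3 -m inch '{"dp":[[1.3,0,1.5],[0,0,0]],"yaw":[0,0]}' 40 | grep -E 'position|force'
python3 - <<'E'
from h import *
from tilt import cuptilt
from rig import bot
s=bot.read_state(); p=np.array(s['position']);R=np.array(s['tcp_rot']); print(p,s['force'],s['moment'])
C,K,T=load('wrist26.npz')
cv2.imwrite('pics/w26z.png',cv2.resize(C[110:375,180:400,::-1],None,fx=2.25,fy=2.25,interpolation=cv2.INTER_CUBIC))
E
```

```text
position: [0.5348, 0.2311, 0.082]
force: [-5.4, -0.3, 15.1]
position: [0.5347, 0.2311, 0.0818]
force: [-9.6, -0.9, 23.7]
[0.53472442 0.23109428 0.08181253] [-9.57148265 -0.94311254 23.74417278] [-0.1313959   1.4523002   0.05317897]
```

View pics/w26z.png

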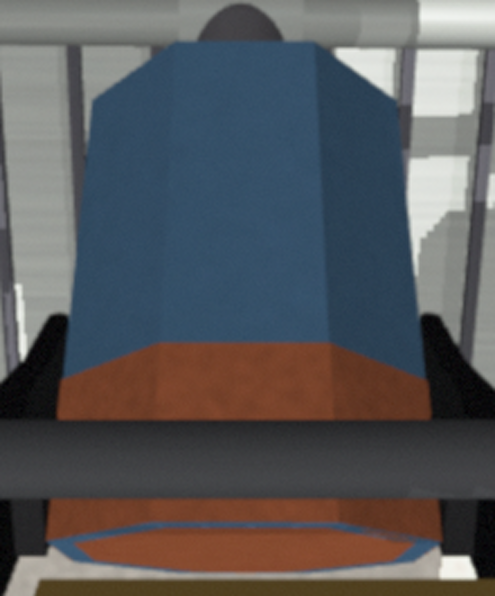

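```bash
python3 -m inch '{"dp":[[-2.6,0,-3],[0,0,0],[0,0,0]],"yaw":[0,0,0]}' 40| grep -E 'position|force'
python3 - <<'E'
from h import *
from rig import bot
s=bot.read_state(); p=np.array(s['position']); print(p,s['force'],s['moment'])
for n in ['scene','top']:
    c=bot.capture(n); cv2.imwrite(f'pics/{n}27.png',c['color'][:,:,::-1]); np.savez(f'{n}27.npz',**c)
a=cv2.imread('pics/scene0.png')[200:320,290:430]; b=cv2.imread('pics/scene27.png')[200:320,290:430]
cv2.imwrite('pics/cmp27.png',np.hstack([cv2.resize(x,None,fx=2.8,fy=2.8,interpolation=cv2.INTER_CUBIC) for x in(a,b)]))
a=cv2.imread('pics/top0.png')[150:270,70:250]; b=cv2.imread('pics/top27.png')[150:270,70:250]
cv2.imwrite('pics/cmp27t.png',np.hstack([cv2.resize(x,None,fx=2.2,fy=2.2,interpolation=cv2.INTER_CUBIC) for x in(a,b)]))
E
```

```text
position: [0.5349, 0.2313, 0.0822]
force: [-1.0, -0.4, 9.5]
[0.5349336  0.23128569 0.08220831] [-1.03074996 -0.36429126  9.45691863] [0.07741731 0.10882445 0.02855242]
```

View pics/cmp27.png

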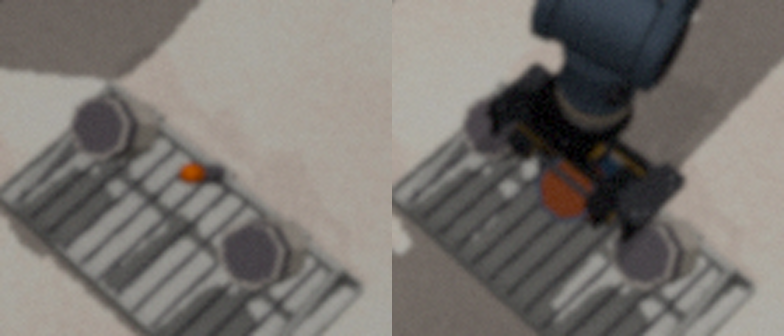

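View pics/cmp27t.png

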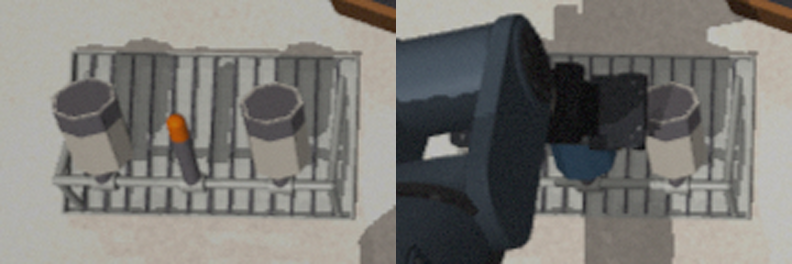

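```bash
python3 -m inch '{"dp":[[-0.8,0,0.2],[0,0,0],[0,0,0]],"yaw":[0,0,0]}' 40| grep -E 'position|force'; python3 -m inch '{"dp":[[0,0,0],[0,0,0]],"yaw":[0,0]}' 61.5| grep -E 'position|force|opening'; python3 -m inch '{"dp":[[0,0,0],[0,0,0]],"yaw":[0,0]}' 62| grep -E 'position|force|opening';python3 -m inch '{"dp":[[0,0,0],[0,0,0]],"yaw":[0,0]}' 62.6| grep -E 'position|force|opening'
python3 - <<'E'
from h import *
from rig import bot
for n in ['wrist','scene']:
    c=bot.capture(n); cv2.imwrite(f'pics/{n}28.png',c['color'][:,:,::-1]); np.savez(f'{n}28.npz',**c)
E
```

```text
position: [0.5348, 0.2313, 0.0823]
force: [-0.6, 1.6, 5.2]
position: [0.5349, 0.2312, 0.0823]
force: [-1.2, 1.1, 5.4]
opening: 0.708
position: [0.5348, 0.2312, 0.0822]
force: [-0.3, 0.9, 3.3]
opening: 0.708
position: [0.5341, 0.2309, 0.0816]
force: [0.7, 1.6, 0.6]
opening: 0.717
```

View pics/wrist28.png

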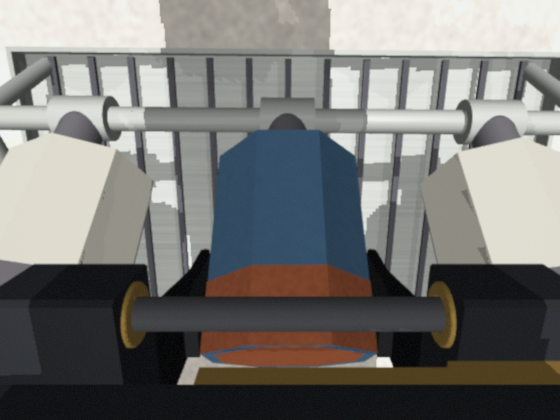

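```bash
python3 -m inch '{"dp":[[0,0,0],[0,0,0],[0,0,0]],"yaw":[0,0,0]}' 66| grep -E 'position|force|opening'; python3 -m inch '{"dp":[[0,0,0],[0,0,0],[0,0,0]],"yaw":[0,0,0]}' 76| grep -E 'position|force|opening'
python3 - <<'E'
from h import *
from rig import bot
for n in ['wrist','scene']:
    c=bot.capture(n); cv2.imwrite(f'pics/{n}29.png',c['color'][:,:,::-1]); np.savez(f'{n}29.npz',**c)
E
```

```text
position: [0.5339, 0.2308, 0.0818]
force: [-0.8, -0.7, -0.4]
opening: 0.752
position: [0.5343, 0.231, 0.0821]
force: [-0.4, 0.1, 0.3]
opening: 0.854
```

View pics/wrist29.png

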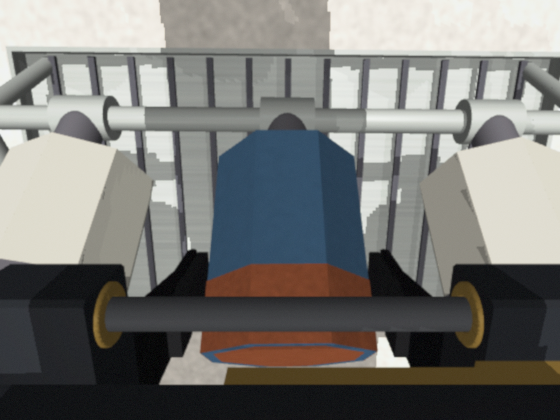

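```bash
python3 -m inch '{"dp":[[-6,0,0],[-15,0,0],[-30,0,0],[-35,0,0],[-35,0,0],[-20,0,0],[0,0,0],[0,0,0]],"yaw":[0,0,0,0,0,0,0,0]}' 76
python3 -m inch '{"dp":[[0,0,20],[0,0,35],[0,0,35],[0,0,30],[0,0,0],[0,0,0]],"yaw":[0,0,0,0,0,0]}' 76
python3 - <<'E'
from h import *
from rig import bot
for n in ['wrist','scene','top']:
    c=bot.capture(n); cv2.imwrite(f'pics/{n}30.png',c['color'][:,:,::-1]); np.savez(f'{n}30.npz',**c)
a=cv2.imread('pics/scene0.png')[200:320,290:430]; b=cv2.imread('pics/scene30.png')[200:320,290:430]
cv2.imwrite('pics/cmp30.png',np.hstack([cv2.resize(x,None,fx=2.8,fy=2.8,interpolation=cv2.INTER_CUBIC) for x in(a,b)]))
E
```

```text
time_s: 31.95
position: [0.5351, 0.2312, 0.225]
tcp_rot: [[0.004, -0.009, 1.0], [0.001, 1.0, 0.009], [-1.0, 0.001, 0.004]]
force: [-0.6, -0.6, -0.6]
opening: 0.876
time_s: 32.45
position: [0.6541, 0.2313, 0.22]
tcp_rot: [[-0.005, -0.008, 1.0], [-0.001, 1.0, 0.008], [-1.0, -0.001, -0.005]]
force: [-0.2, 0.2, 0.1]
opening: 0.876
```

View pics/wrist30.png

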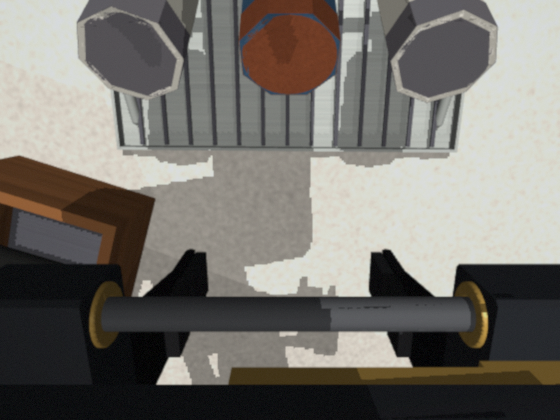

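View pics/cmp30.png

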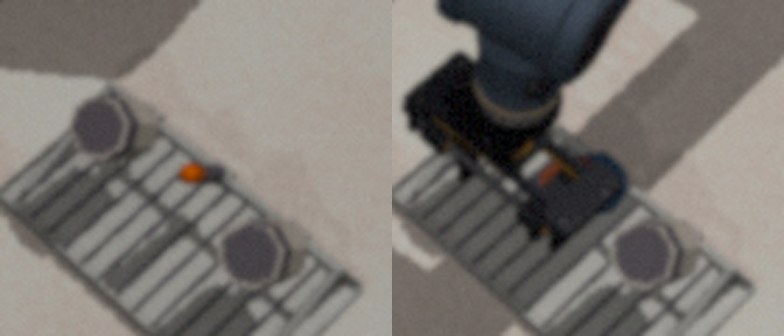

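View pics/top30.png

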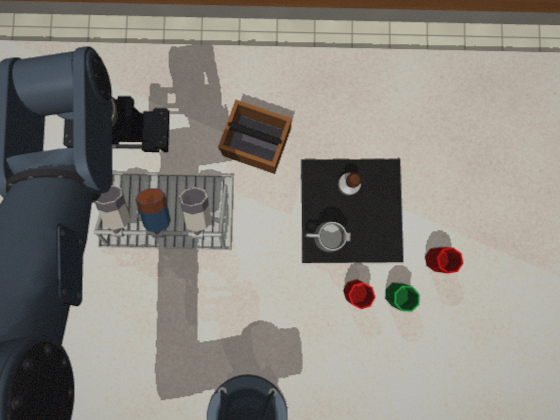

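```bash
python3 - <<'E'
from h import *
a=cv2.imread('pics/top30.png')[165:255,90:240]
cv2.imwrite('pics/top30z.png',cv2.resize(a,None,fx=5,fy=5,interpolation=cv2.INTER_CUBIC))
w=cv2.imread('pics/wrist30.png')[0:160,60:520]; cv2.imwrite('pics/w30z.png',cv2.resize(w,None,fx=1.7,fy=1.7,interpolation=cv2.INTER_CUBIC))
E
```

```text
(no output)
```

View pics/top30z.png

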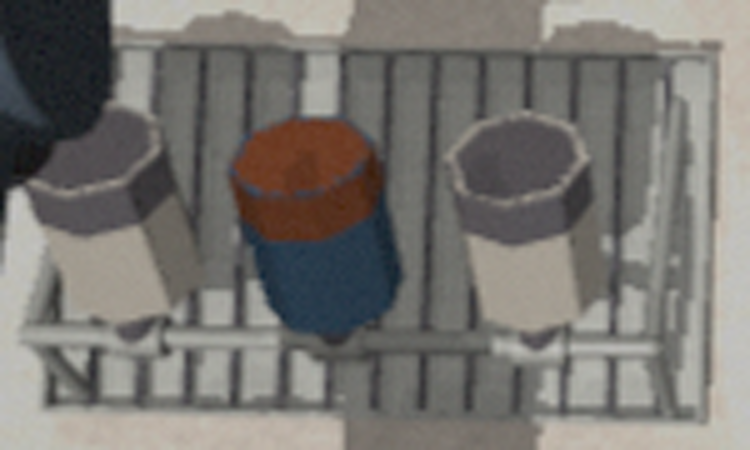

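View pics/w30z.png

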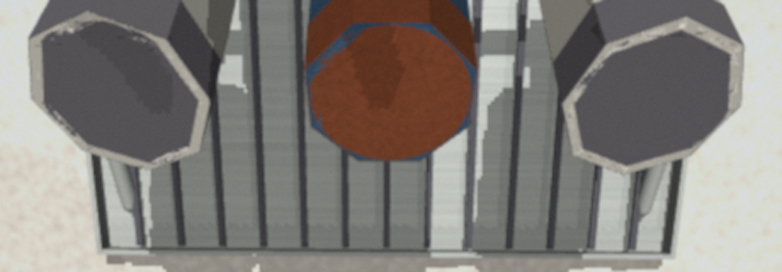

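```bash
python3 -m inch '{"dp":[[0,0,0],[0,0,0],[0,0,0],[0,0,0],[0,0,0],[0,0,0],[0,0,0],[0,0,0],[0,0,0],[0,0,0],[0,0,0],[0,0,0]],"yaw":[0,0,0,0,0,0,0,0,0,0,0,0]}' 76
python3 - <<'E'
from h import *
from rig import bot
c=bot.capture('top'); A=c['color']; B=np.load('top30.npz')['color']; Z=np.load('top0.npz')['color']
def blue(I):
    h=cv2.cvtColor(I,cv2.COLOR_RGB2HSV); m=((h[...,0]>98)&(h[...,0]<118)&(h[...,1]>90)).astype(np.uint8); m[:,:130]=0;m[:,185:]=0;m[:190]=0;m[245:]=0
    y,x=np.nonzero(m); return len(x),x.mean().round(2),y.mean().round(2)
print(blue(A),blue(B))
# shift of the right white, jug and tamper since the start
for n,(x,y,w,h) in {'white_b':(178,185,35,52),'jug':(302,218,52,38),'tamper':(335,170,30,28)}.items():
    f=lambda I:cv2.GaussianBlur(cv2.cvtColor(I[y:y+h,x:x+w],cv2.COLOR_RGB2GRAY),(3,3),0).astype(np.float32)
    print(n,cv2.phaseCorrelate(f(Z),f(A),cv2.createHanningWindow((w,h),cv2.CV_32F)))
S=bot.capture('scene')['color'];S0=np.load('scene0.npz')['color']
x,y,w,h=360,272,40,38
f=lambda I:cv2.cvtColor(I[y:y+h,x:x+w],cv2.COLOR_RGB2GRAY).astype(np.float32)
print('white_a',cv2.phaseCorrelate(f(S0),f(S),cv2.createHanningWindow((w,h),cv2.CV_32F)))
E
```

```text
time_s: 33.6
position: [0.6544, 0.2321, 0.2231]
tcp_rot: [[-0.0, -0.009, 1.0], [0.0, 1.0, 0.009], [-1.0, 0.0, -0.0]]
force: [-0.7, -0.2, -0.1]
opening: 0.877
(470, np.float64(155.83), np.float64(219.96)) (465, np.float64(155.87), np.float64(220.04))
white_b ((-0.19402716606978032, 0.08549318779854786), 0.8477824914112012)
jug ((-0.44120360017166504, 0.4896351995029349), 0.5557729150410051)
tamper ((-0.09696956742488538, 0.03865724422522021), 0.8076093763775296)
white_a ((-0.012857354550920519, -0.23624141374719798), 0.9187244701385499)
```

```bash
python3 - <<'E'
from h import *
C,K,T=load('top30.npz');W,K2,T2=load('wrist30.npz')
x,r=tri([ray(K,T,(151.1,196.4)),ray(K2,T2,(289.2,54))]); print(x.round(4),np.round(r,4))
root=np.array([.467,.231,.075]); d=np.array([np.cos(np.radians(50)),.004,np.sin(np.radians(50))]);d/=np.linalg.norm(d)
v=x-root; print('outer bottom along',v@d,'perp',np.linalg.norm(v-d*(v@d)))
for n,u,w in (('white_b',(90+520/5,165+157/5),(60+655/1.7,95/1.7)),('white_b2',(90+520/5,165+157/5),(60+118/1.7,90/1.7))):
    x,r=tri([ray(K,T,u),ray(K2,T2,w)]);v=x-root;v[1]=0;dd=d*[1,0,1]; print(n,x.round(4),np.round(r,4),v@dd, np.linalg.norm(v-dd*(v@dd)))
E
```

```text
[0.5485 0.231  0.1437] [0.0022 0.0022]
outer bottom along 0.10499521742212832 perp 0.01829521305026014
white_b [0.55   0.1028 0.5678] [0.0777 0.0777] 0.43091338415143055 0.25317060375330885
white_b2 [0.5496 0.1291 0.1473] [0.0024 0.0024] 0.10845731315766516 0.016817335120178946
```

```bash
python3 -c "
from rig import bot
print(bot.hand_in())"
```

```text
the job is handed in; nothing more can be done
None
```

The blue tumbler is hanging upside down on the middle (free) peg, released and at rest, and I handed the job in at about 34 s of the 67 s allowed. The hand-in gave no verdict.

**How it was done:** The moves could not tilt the tool, so I turned the tumbler inside the grip.
- I pushed its lower part against the knock box's wall edge and laid it on its side on the counter.
- I regrasped it nearer the bottom and turned the gripper 180°. Pressing the bottom end on the same edge then tilted the mouth about 48° down.
- I slid it on along the peg until it made contact, then eased the fingers open in small steps.

**What disagreed with the description:**
- **Fingertips:** they sit about 37 mm further back along the tool than stated. My first grasp closed above the rim and missed, without moving the tumbler. I corrected for this from the images.
- **First tilt:** my first try at the box wall missed the edge, so I tilted it the other way round instead.
- **Contact force:** just before release I pressed harder than needed, about 24 N at the wrist, then backed off.

**Last checks:**
- **Position on the peg:** two camera views put the tumbler's outer bottom about 105 mm along the peg and 18 mm below its axis. The expected value along the peg is 111 mm. A white tumbler measured the same way also read low, at 108.5 mm, so I take the blue one to be fully home. By these readings its inside bottom lies at about 99 to 102 mm along the peg, against a lower limit of 98 mm.
- **At rest:** it moved less than 0.1 pixel over 1.2 s.
- **Other objects:** the white tumblers and the tamper shifted less than 0.3 pixel since the start. The jug read about 0.7 pixel (roughly 1.5 mm), which I put down to changed shadows.
- **Arm:** it stood clear of everything, with a force reading near zero.

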